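# Clip the modules onto the control box's rail and snap the lid shut

### The arm

A 6-joint arm with a two-finger parallel gripper is mounted at the origin on a cart in front of the work surface, level with it; the furniture and walls round the work are solid. World frame = base frame: x ahead of the robot, y to its left, z up, the work surface at z = 0. Lengths are in m, angles in rad, forces in N, time in s.
With the tool pointing down it reaches from about 0.25 to 0.725 m from the base axis. Payload 4 kg.
Tool frame: the origin (TCP) lies midway between the tips of the shut fingers; the grasp point (between the pads) lies bot.pinch_z behind it (bot.pinch_z is the distance from the TCP to the grasp point, in m); z points along the fingers, y is the line along which they close (so a half turn about z gives the same grasp; the last joint's range is limited). The gripper opens to 85 mm and grips with 20 to 120 N. Pads are 22 mm wide; open, the fingers measure 114 mm over their backs; the gripper's body (76 mm by 85 mm) begins 54 mm behind the grasp point. The pads swing forward as they close: fully open they stand 13 mm farther back than shut.
Start: joints at [1.135, 0.241, 0.005, 1.335, 0, 1.571], TCP at [0.211, 0.453, 0.231] pointing down, gripper open.
Joint ranges: [-2.72, 2.72], [-1.05, 1.87], [-1.09, 1.28], [-1.99, 2.15], [-1.42, 1.44], [-3.14, 3.14]. Speed limits (rad/s): [2.79, 2.79, 3.14, 3.14, 3.14, 3.14].

### API

Orientations are given as a unit quaternion [x, y, z, w].
In Python, from workcell import bot gives the robot as it stands.
- The arm moves only by the shell command python3 jog.py 'ROWS'. ROWS is a JSON list of rows, 1 to 10 of them, each of 7 numbers: a rotation vector rx, ry, rz in rad, then dx, dy, dz in m, then the finger opening in m; each row is the pose to reach, as a shift and turn from the pose commanded when the command began, along the tool's axes at that moment; what a row does not reach only later rows make up. A row lasts 1/8 s, in which the tool goes at most 0.0625 m and 0.188 rad, less where a joint would pass 70% of its speed; a pose out of reach is approached as far as the arm can. The fingers move at their own pace and stop on an object; the grip force is fixed at half the most. Time passes only in rows, so rows that do not move let the fingers close. It prints the time, the measured TCP pose, the force, the opening and the grip force at its end.
- bot.get_obs(): the state, without advancing time (a new reading comes with each control period).
- bot.camera(name): name is "scene" or "side" or "wrist"; returns the picture (400x640x3 uint8, red, green, blue); there is no depth.
- bot.calibration(name): a dict with "mtx" (3x3 intrinsics, pixels), "k1" (the pictures are not rectified: a ray, as slopes to the right and down, at radius r is drawn at 1 + k1 r^2 times it, then the intrinsics apply), "R" (3x3) and "t" (3): a world point X has camera coordinates R X + t. Camera axes: x right, y down, z forward; pixel columns grow to the right and rows downward; lengths in m; the calibration is good to about 2 mm. A picture is of the moment at which its call begins: read the wrist's pose just before it. calibration takes no time and is no camera call; for the wrist camera it gives the pose at the moment of the call.
- bot.job_done(): hands the job in; it is judged then, once.
The state is a dict: "clock": time; "joint_pos": joint angles; "joint_vel": joint speeds; "tau": joint torques, N m; "eef_pos": TCP position; "tool_rot": TCP orientation; "ft_force": force on the tool from outside, world axes, zero at the start; "ft_torque": the same for the moment, N m; "grip_width": finger opening in m; "grasp_force": force on a finger pad.
Only numpy, scipy, OpenCV 4.12 (cv2) and the standard library are available. Lean on these libraries where they do the work, as an engineer would, in place of code of your own. Each camera call takes 0.05 s, during which the arm holds its last target. There are 200 camera calls.

### The job

Fit every rail module that lies on the bench into the control box: open the lid wide, then for each module hook its fixed claw under the rail's lip nearest the robot with the module tilted, and swing its other end down until the orange spring foot snaps under the far lip, so that all the orange tabs point to the hinge side and each module sits level on the rail. When all of them are on, close the lid and press its front edge down until the catch clicks. Leave the screwdriver and the roll of tape where they lie.

Things in the scene. Friction and masses are not known exactly. Their poses are not given: they have to be found in the camera images.
- enclosure: light grey plastic control box lying on its back, fixed to the bench: 190 (x) x 250 (y) x 86 mm high, walls 5 mm, open on top under its lid. Origin: centre of its underside, on the bench. x points to its hinge side, away from the robot; y runs along the rail. Bare floor 6 mm above the bench
- rail_mid (a point): middle of the 35 mm rail, level with the tops of its two lips (28 mm above the bench), axes as the enclosure's. Lips: x = -17.5 to -12 and 12 to 17.5 mm, 3 mm thick, free below, a trough between them. End stops, 36 mm above the bench, leave y = -105 to 105 mm; modules may sit anywhere along it (three, 68 mm apart, leave room for fingers)
- lid (a joint): lid angle, rad: 0 shut and latched, 0.05 resting on the catch unlatched, 1.57 upright, 1.85 at its stop. Hinge along y at the box's back top edge; stiff, stays where it is left (3 to 4 N at the front edge moves it). Dark grey frame with a clear window, 254 mm wide, 6 mm thick, 197 mm from hinge to front edge
- lid_hinge (a point): middle of the hinge axis: 95 mm behind the enclosure's centre, 88 mm above the bench
- lid_pull (a point): black grip block on the outside of the lid near its front edge: 40 mm along y (pinch across this; it may turn between the fingers), 16 mm front to back, 26 mm high on the lid's face. The point is 10 mm below its top; with the lid shut it is 178 mm before the hinge axis and 22 mm above it. About 10 N down here snaps the lid past the catch on the front wall
- contactor: dark grey contactor with a small blue button, about 300 g; may be absent. Rail module 90 mm long (x), 45 mm wide (y, flat sides to grip), 60 mm high, standing upright. Origin: centre of its underside. Body at height 12 to 46, raised middle (x = -23 to 23) up to 60. Claw under -x, spring foot under +x. Seated: level, centred on the rail, origin 12 mm below rail_mid
- contactor_claw (a point): inner corner of the contactor's fixed claw, at x = -18, height 6 mm: a lug (x = -27 to -18, height 0 to 12) whose 3 mm toe (height 3 to 6) reaches to x = -13.5. The near lip goes into the 6 mm gap between toe and body (height 6 to 12)
- contactor_foot (a joint): orange spring foot of the contactor, m: 0 sprung out (free or snapped home), up to 0.006 pushed back. Its nose at x = 15 has a slope below it (height 0 to 6.6): 6 to 10 N down at that end makes the far lip push it back, and it snaps under the lip
- contactor_tab (a point): orange release tab at the +x end of the contactor, 48 mm from its centre, 10 mm above its underside
- timer: mid-grey timer with a round blue dial, about 180 g; may be absent. Rail module 90 mm long (x), 36 mm wide (y, flat sides to grip), 60 mm high, standing upright. Origin: centre of its underside. Body at height 12 to 46, raised middle (x = -23 to 23) up to 60. Claw under -x, spring foot under +x. Seated: level, centred on the rail, origin 12 mm below rail_mid
- timer_claw (a point): inner corner of the timer's fixed claw, at x = -18, height 6 mm: a lug (x = -27 to -18, height 0 to 12) whose 3 mm toe (height 3 to 6) reaches to x = -13.5. The near lip goes into the 6 mm gap between toe and body (height 6 to 12)
- timer_foot (a joint): orange spring foot of the timer, m: 0 sprung out (free or snapped home), up to 0.006 pushed back. Its nose at x = 15 has a slope below it (height 0 to 6.6): 6 to 10 N down at that end makes the far lip push it back, and it snaps under the lip
- timer_tab (a point): orange release tab at the +x end of the timer, 48 mm from its centre, 10 mm above its underside
- breaker: white circuit breaker with a black toggle, about 220 g; may be absent. Rail module 90 mm long (x), 36 mm wide (y, flat sides to grip), 60 mm high, standing upright. Origin: centre of its underside. Body at height 12 to 46, raised middle (x = -23 to 23) up to 60. Claw under -x, spring foot under +x. Seated: level, centred on the rail, origin 12 mm below rail_mid
- breaker_claw (a point): inner corner of the breaker's fixed claw, at x = -18, height 6 mm: a lug (x = -27 to -18, height 0 to 12) whose 3 mm toe (height 3 to 6) reaches to x = -13.5. The near lip goes into the 6 mm gap between toe and body (height 6 to 12)
- breaker_foot (a joint): orange spring foot of the breaker, m: 0 sprung out (free or snapped home), up to 0.006 pushed back. Its nose at x = 15 has a slope below it (height 0 to 6.6): 6 to 10 N down at that end makes the far lip push it back, and it snaps under the lip
- breaker_tab (a point): orange release tab at the +x end of the breaker, 48 mm from its centre, 10 mm above its underside
- relay: green relay with a light grey top, about 140 g; may be absent. Rail module 90 mm long (x), 27 mm wide (y, flat sides to grip), 60 mm high, standing upright. Origin: centre of its underside. Body at height 12 to 46, raised middle (x = -23 to 23) up to 60. Claw under -x, spring foot under +x. Seated: level, centred on the rail, origin 12 mm below rail_mid
- relay_claw (a point): inner corner of the relay's fixed claw, at x = -18, height 6 mm: a lug (x = -27 to -18, height 0 to 12) whose 3 mm toe (height 3 to 6) reaches to x = -13.5. The near lip goes into the 6 mm gap between toe and body (height 6 to 12)
- relay_foot (a joint): orange spring foot of the relay, m: 0 sprung out (free or snapped home), up to 0.006 pushed back. Its nose at x = 15 has a slope below it (height 0 to 6.6): 6 to 10 N down at that end makes the far lip push it back, and it snaps under the lip
- relay_tab (a point): orange release tab at the +x end of the relay, 48 mm from its centre, 10 mm above its underside
- screwdriver: red-handled screwdriver lying on the bench, 247 mm long; to be left alone (origin: its centre)
- tape_roll: roll of tan tape lying flat, 98 mm across, 25 mm high; to be left alone (origin: its centre)

How it is judged:
By the outcome, as a careful person would: the job done as asked, in the order asked, and still so for the second after the job is handed in, with the robot touching nothing.
Of contactor, timer, breaker, relay only 2 to 3 are there at a start; the rules pass over those that are not, and their reading is None.
At some moment in a run one of contactor, timer, breaker may be knocked a few centimetres aside while the robot is not near it.
It also fails if it takes over 210 s, if anything falls off the work surface, if the arm or the gripper's body presses on something with over 40 N, if the wrist force passes 120 N, or if a joint passes its speed limit or range.

## Working session

There is one attempt and no reset: what is moved stays moved. The work goes in short steps, Python scripts to look and compute and a shell command to move; the robot and the scene stay as the last step left them, time stands still between calls to the robot, and variables do not carry over. Pictures are saved under pics/ and viewed, at most 14 in all, crops included, and the job is handed in when it is done.

```bash
ls; mkdir -p pics; python3 - <<'E'
from workcell import bot
import cv2
o=bot.get_obs(); print(o['clock'],o['eef_pos'],o['tool_rot'],o['grip_width'],bot.pinch_z)
a=bot.camera('scene');cv2.imwrite('pics/s0.png',a[:,:,::-1])
a=bot.camera('side');cv2.imwrite('pics/d0.png',a[:,:,::-1])
for n in('scene','side','wrist'):
  c=bot.calibration(n);print(n,c)
E
```

```text
jog.py
pics
workcell.py
0.0 [0.21080606 0.4526957  0.23042722] [ 2.16179667e-01  9.76353058e-01 -1.00411360e-03 -2.21340137e-04] 0.08518761118343184 0.0187
scene {'mtx': array([[367.21482592,   0.        , 316.41039071],
       [  0.        , 367.21482592, 203.90008311],
       [  0.        ,   0.        ,   1.        ]]), 'k1': -0.004309005920710146, 'R': array([[-0.94923433, -0.31429863,  0.01305962],
       [-0.27542185,  0.81032891, -0.51721355],
       [ 0.15197692, -0.49455377, -0.85575673]]), 't': array([0.64313382, 0.12498837, 1.03030014])}
side {'mtx': array([[476.54678688,   0.        , 323.35138733],
       [  0.        , 476.54678688, 198.49922817],
       [  0.        ,   0.        ,   1.        ]]), 'k1': -0.12406268143502847, 'R': array([[-0.99478464, -0.10198534,  0.00158554],
       [-0.05317567,  0.50529517, -0.86130665],
       [ 0.08703948, -0.85689893, -0.50808301]]), 't': array([0.60589027, 0.07668535, 1.26817816])}
wrist {'mtx': array([[300.78935141,   0.        , 321.46777103],
       [  0.        , 300.78935141, 201.11231955],
       [  0.        ,   0.        ,   1.        ]]), 'k1': 0.01745555123521285, 'R': array([[ 0.42203464,  0.90657546, -0.002774  ],
       [ 0.87370155, -0.4059106 ,  0.26810852],
       [ 0.2419346 , -0.11557473, -0.96338473]]), 't': array([-0.49898182, -0.0342461 ,  0.37868387])}
```
View pics/s0.png

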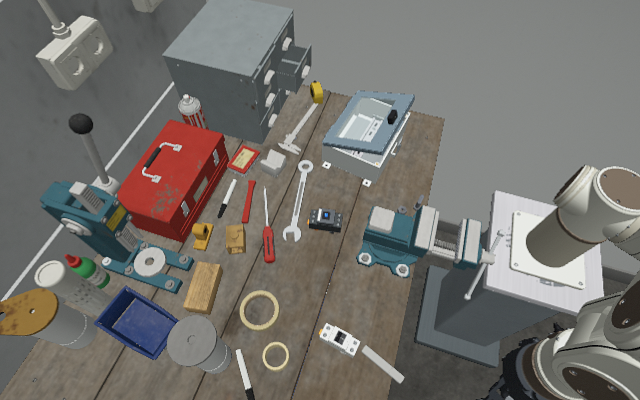

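View pics/d0.png

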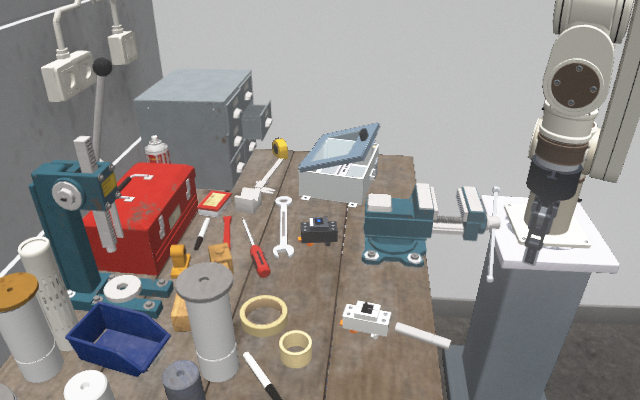

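The scene shows the box with its lid ajar at about (365,130), a dark module with blue at (325,219), a white breaker at (340,340), the screwdriver at (267,235) and the vise at (420,235). I'll zoom in on these.

```bash
cat > h.py <<'E'
import numpy as np, cv2, json
from workcell import bot
from scipy.spatial.transform import Rotation as Rn
def K(n,c=None): return c or bot.calibration(n)
def proj(n,X,c=None):
    c=K(n,c); p=np.atleast_2d(X)@np.array(c['R']).T+c['t']; s=p[:,:2]/p[:,2:]; s=s*(1+c['k1']*(s**2).sum(1,keepdims=True))
    m=np.array(c['mtx']); return s@m[:2,:2].T+m[:2,2]
def ray(n,uv,c=None):
    c=K(n,c); m=np.array(c['mtx']); d=(np.atleast_2d(uv).astype(float)-m[:2,2])/[m[0,0],m[1,1]]; s=d.copy()
    for _ in range(20): s=d/(1+c['k1']*(s**2).sum(1,keepdims=True))
    R=np.array(c['R']); r=np.c_[s,np.ones(len(s))]@R; return -R.T@c['t'],r
def at_z(n,uv,z,c=None):
    o,r=ray(n,uv,c); return o+r*((z-o[2])/r[:,2:])
def snap(n,f=None):
    c=bot.calibration(n); a=bot.camera(n)[:,:,::-1].copy()
    if f: cv2.imwrite('pics/'+f,a)
    return a,c
E
python3 - <<'E'
import cv2,numpy as np
s=cv2.imread('pics/s0.png');d=cv2.imread('pics/d0.png')
z=lambda a,x,y,w,h,k:cv2.resize(a[y:y+h,x:x+w],None,fx=k,fy=k,interpolation=cv2.INTER_CUBIC)
m=np.vstack([np.hstack([z(s,310,80,130,100,3),z(d,290,115,130,100,3)]),np.hstack([z(s,305,200,65,48,6)[:288],z(s,312,315,65,48,6)])])
cv2.imwrite('pics/z0.png',m);print(m.shape)
E
```

```text
(588, 780, 3)
```

View pics/z0.png

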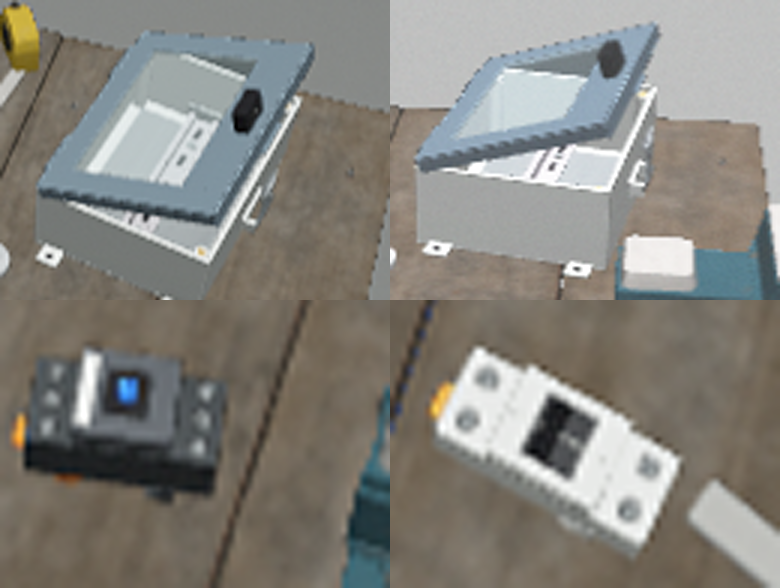

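```bash
python3 - <<'E'
from h import *
from scipy.optimize import least_squares
for nm,b,t in(('contactor',(326.3,215),(308,222)),('breaker',(340.3,337.5),(320.3,331.7))):
    B=at_z('scene',b,.06)[0];T=at_z('scene',t,.012)[0];print(nm,B.round(3),T.round(3),np.linalg.norm((B-T)[:2]).round(3),np.arctan2(*(T-B)[1::-1]).round(3))
cs={n:bot.calibration(n) for n in('scene','side')}
def model(p):
    x,y,a,q=p; R=Rn.from_euler('z',a).as_matrix()
    box=lambda v:np.array(v)@R.T+[x,y,0]
    lid=lambda u,v,w:[.095-u*np.cos(q)+w*np.sin(q)*1, v, .088+u*np.sin(q)+w*np.cos(q)]
    return box,lid
obs=[('side',(361.7,178.3),('b',-.095,.125,.086)),('side',(362,204.3),('b',-.095,.125,0)),('side',(378.3,144.3),('b',-.095,-.125,.086)),
('scene',(378.3,166.7),('b',-.095,.125,.086)),('scene',(410,111.7),('b',-.095,-.125,.086)),
('scene',(413.3,94.3),('l',.197,-.127,.006)),('scene',(384,152),('l',.197,.127,.003)),('scene',(323,143.5),('l',0,.127,.006)),('scene',(359,90.7),('l',0,-.127,.006)),
('side',(377.5,124),('l',.197,-.127,.006)),('side',(361,158),('l',.197,.127,.003)),('side',(299,168.5),('l',0,.127,.006)),
('scene',(392.5,117),('l',.178,0,.022))]
def res(p):
    box,lid=model(p);r=[]
    for n,uv,k in obs:
        X=box(k[1:]) if k[0]=='b' else box(lid(*k[1:]))
        r.append(proj(n,X,cs[n])[0]-uv)
    return np.ravel(r)
f=least_squares(res,[.6,-.3,0,.4],loss='soft_l1');print(f.x.round(4));print(f.fun.reshape(-1,2).round(1).tolist())
E
```

```text
contactor [0.607 0.128 0.06 ] [0.657 0.14  0.012] 0.051 0.246
breaker [0.48  0.425 0.06 ] [0.529 0.418 0.012] 0.05 -0.154
[ 0.5775 -0.199  -0.1637  0.3101]
[[1.5, 0.5], [-0.1, 1.0], [-0.1, -0.9], [1.9, 0.2], [0.1, 0.1], [0.8, 0.4], [-1.4, 0.7], [-1.9, -2.1], [-2.8, -1.0], [0.7, -0.7], [1.9, -0.2], [-1.9, -0.2], [-0.1, -0.4]]
```

```bash
cat >> h.py <<'E'
BX,BY,BA,LQ=.5775,-.199,-.1637,.3101
def boxR(): return Rn.from_euler('z',BA).as_matrix()
def box(v): return np.array(v)@boxR().T+[BX,BY,0]
def lid(u,v,w,q): return box([.095-u*np.cos(q)+w*np.sin(q), v, .088+u*np.sin(q)+w*np.cos(q)])
def cur():
    o=bot.get_obs(); return np.array(o['eef_pos']),Rn.from_quat(o['tool_rot']).as_matrix(),o
def rot(yaw,tilt=0,tiltdir=0):
    """tool pointing down, tool y horizontal at heading yaw (mod pi nearest to current); tilt about tool y: >0 leans fingertips forward(+x-ish)"""
    _,R,_=cur(); best=None
    for k in(0,np.pi):
        y=np.array([np.cos(yaw+k),np.sin(yaw+k),0]); z=np.array([0,0,-1.]); x=np.cross(y,z)
        Q=np.stack([x,y,z],1)
        if np.dot(R[:,1],y)>=0 or best is None: best=Q
    # lean: rotate about world horizontal axis along y
    ax=np.array([np.cos(yaw),np.sin(yaw),0]); 
    f=np.cross(ax,[0,0,1])  # forward if yaw~pi/2
    s=-1 if f[0]>0 else 1
    return Rn.from_rotvec(ax*tilt*s).as_matrix()@best
def plan(p,Rt,frm=None):
    p0,R0,_=cur() if frm is None else (*frm,None)
    rv=Rn.from_matrix(R0.T@Rt).as_rotvec(); d=R0.T@(np.array(p)-p0)
    n=max(np.linalg.norm(d)/.0625,np.linalg.norm(rv)/.188)
    print('row',json.dumps([round(float(v),4) for v in [*rv,*d]]),'n>=%.1f'%n); return np.r_[rv,d]
E
python3 - <<'E'
from h import *
p,R,o=cur(); print(R.round(3).tolist())
c=bot.calibration('wrist'); C=-np.array(c['R']).T@c['t']; print('cam in tool',(R.T@(C-p)).round(3),'axes',(R.T@np.array(c['R']).T).round(2).tolist())
print('pull',lid(.178,0,.022,LQ),'upright',lid(.178,0,.022,1.57),'front',lid(.197,0,0,LQ))
for uv,z in(((372,208),.1),((400,205),.14),((420,222),.1),((490,260),.1)): print(at_z('scene',uv,z)[0].round(3))
Rt=rot(BA+np.pi/2); plan([.211,.453,.36],R); plan([.46,-.17,.34],Rt)
E
```

```text
[[-0.907, 0.422, -0.001], [0.422, 0.907, -0.002], [0.0, -0.002, -1.0]]
cam in tool [ 0.069  0.    -0.142] axes [[0.0, -0.96, -0.27], [1.0, 0.0, -0.0], [0.0, -0.27, 0.96]]
pull [ 0.51060981 -0.1879512   0.16326806] upright [ 0.69279597 -0.21804437  0.26601746] front [ 0.48613431 -0.18390839  0.14811531]
[0.493 0.091 0.1  ]
[0.428 0.084 0.14 ]
[0.365 0.092 0.1  ]
[0.182 0.142 0.1  ]
row [0.0, 0.0, 0.0, -0.0, 0.0001, -0.1295] n>=2.1
row [-0.0019, -0.0003, -0.2721, -0.4888, -0.4595, -0.1086] n>=10.9
```

```bash
python3 jog.py '[[0,0,0,0,0,-0.12,0.085],[0,0,0,0,0,-0.12,0.085],[0,0,-0.27,-0.489,-0.46,-0.11,0.085],[0,0,-0.27,-0.489,-0.46,-0.11,0.085],[0,0,-0.27,-0.489,-0.46,-0.11,0.085],[0,0,-0.27,-0.489,-0.46,-0.11,0.085],[0,0,-0.27,-0.489,-0.46,-0.11,0.085],[0,0,-0.27,-0.489,-0.46,-0.11,0.085],[0,0,-0.27,-0.489,-0.46,-0.11,0.085],[0,0,-0.27,-0.489,-0.46,-0.11,0.085]]'; python3 - <<'E'
from h import *
Rt=rot(BA+np.pi/2); plan([.46,-.17,.34],Rt)
snap('wrist','w0.png')
E
```

```text
clock: 1.35
eef_pos: [0.3959, -0.0106, 0.3438]
tool_rot: [0.083, 0.997, 0.0, 0.0]
ft_force: [1.0, 0.6, -1.3]
grip_width: 0.0852
grasp_force: 0.0
row [0.0004, 0.0001, -0.0022, -0.0896, -0.1466, 0.0037] n>=2.7
```

```bash
python3 jog.py '[[0,0,0,-0.09,-0.147,0.004,0.085],[0,0,0,-0.09,-0.147,0.004,0.085],[0,0,0,-0.09,-0.147,0.004,0.085],[0,0,0,-0.09,-0.147,0.004,0.085]]'; python3 - <<'E'
from h import *
a,c=snap('wrist','w1.png')
cv2.imwrite('pics/w1.png',a); print(proj('wrist',[lid(.178,0,.032,LQ),lid(.197,.127,.006,LQ),lid(.197,-.127,.006,LQ),box([-.095,.125,.086]),box([-.095,-.125,.086])],c).round(1).tolist())
E
```

```text
clock: 1.9
eef_pos: [0.4605, -0.1708, 0.3381]
tool_rot: [0.085, 0.996, 0.0, -0.001]
ft_force: [-0.3, 0.7, -0.4]
grip_width: 0.0848
grasp_force: 0.0
[[313.6, 235.3], [426.1, 206.9], [201.4, 208.2], [408.0, 189.5], [222.0, 190.7]]
```

View pics/w1.png

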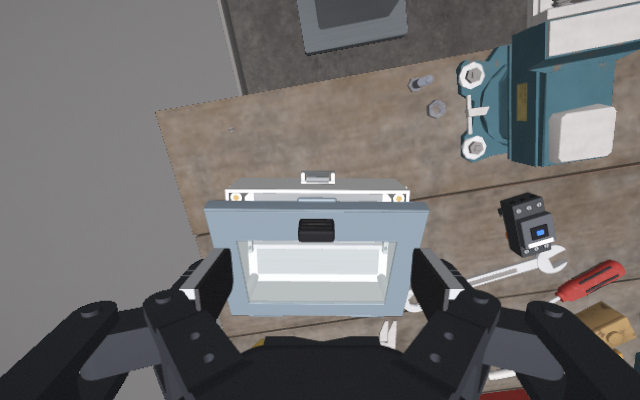

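The wrist view shows the pull block at about (316,231), the lid front corners at (206,203) and (428,210), and the box front top corners at (226,190) and (408,187). I'll refit with these.

```bash
python3 - <<'E'
from h import *
from scipy.optimize import least_squares
im=cv2.imread('pics/w1.png'); 
# zoomed crop for exact reading
cv2.imwrite('pics/w1z.png',cv2.resize(im[160:330,190:440],None,fx=3.2,fy=3.2,interpolation=cv2.INTER_CUBIC)[:544,:800])
c=bot.calibration('wrist');cs={n:bot.calibration(n) for n in('scene','side')};cs['wrist']=c
obs=[('wrist',(428,206),('l',.197,.127,.006)),('wrist',(205,203),('l',.197,-.127,.006)),('wrist',(408,187),('b',-.095,.125,.086)),('wrist',(226,189),('b',-.095,-.125,.086)),
('wrist',(403,317),('l',0,.127,.006)),('wrist',(228,317),('l',0,-.127,.006)),('wrist',(316.5,231),('l',.178,0,.032)),
('side',(361.7,178.3),('b',-.095,.125,.086)),('side',(362,204.3),('b',-.095,.125,0)),('side',(378.3,144.3),('b',-.095,-.125,.086)),
('scene',(378.3,166.7),('b',-.095,.125,.086)),('scene',(410,111.7),('b',-.095,-.125,.086)),
('scene',(413.3,94.3),('l',.197,-.127,.006)),('side',(377.5,124),('l',.197,-.127,.006))]
def res(p):
    x,y,a,q=p; R=Rn.from_euler('z',a).as_matrix(); r=[]
    for n,uv,k in obs:
        v=k[1:] if k[0]=='b' else [.095-k[1]*np.cos(q)+k[3]*np.sin(q),k[2],.088+k[1]*np.sin(q)+k[3]*np.cos(q)]
        r.append(proj(n,np.array(v)@R.T+[x,y,0],cs[n])[0]-uv)
    return np.ravel(r)
f=least_squares(res,[.577,-.2,-.16,.3],loss='soft_l1');print(f.x.round(4));print(f.fun.reshape(-1,2).round(1).tolist())
E
```

```text
[ 0.5769 -0.1952 -0.1739  0.2898]
[[-0.6, -0.4], [0.0, 1.4], [2.0, 3.2], [-1.9, 0.2], [-0.8, -0.0], [3.3, -0.8], [-0.5, 1.2], [1.2, 1.3], [-0.4, 1.8], [0.4, -0.2], [1.2, 1.3], [0.3, 1.3], [1.2, 2.7], [1.5, 1.1]]
```

View pics/w1z.png

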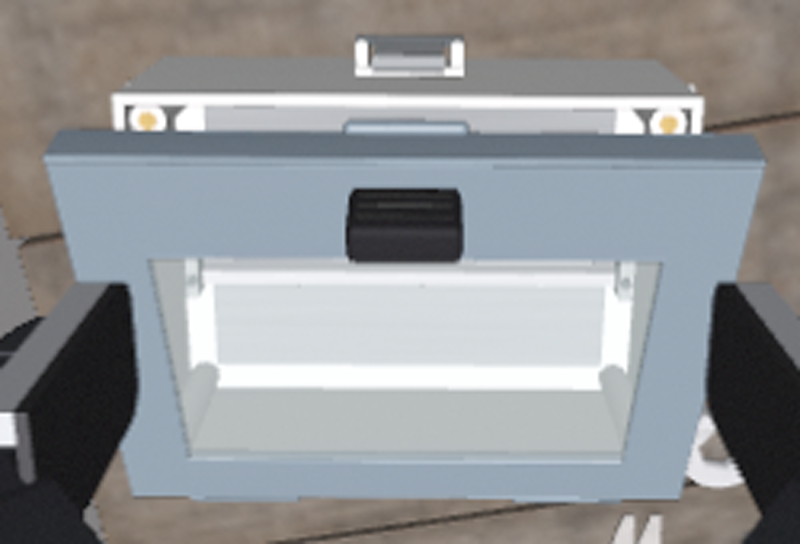

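```bash
cat > fit.py <<'E'
from h import *
from scipy.optimize import least_squares
c=bot.calibration('wrist');cs={n:bot.calibration(n) for n in('scene','side')};cs['wrist']=c
obs=[('wrist',(429,211),('l',.197,.127,.006)),('wrist',(204,209),('l',.197,-.127,.006)),('wrist',(409.7,190.6),('b',-.095,.125,.086)),('wrist',(225.3,189.1),('b',-.095,-.125,.086)),
('wrist',(403,316),('l',0,.127,.006)),('wrist',(231,315),('l',0,-.127,.006)),('wrist',(316.6,236),('l',.178,0,.032)),
('side',(361.7,178.3),('b',-.095,.125,.086)),('side',(362,204.3),('b',-.095,.125,0)),('side',(378.3,144.3),('b',-.095,-.125,.086)),
('scene',(378.3,166.7),('b',-.095,.125,.086)),('scene',(410,111.7),('b',-.095,-.125,.086)),
('scene',(413.3,94.3),('l',.197,-.127,.006)),('side',(377.5,124),('l',.197,-.127,.006))]
W=np.array([3 if o[0]=='wrist' else 1 for o in obs])
def res(p,w=True):
    x,y,a,q=p; R=Rn.from_euler('z',a).as_matrix(); r=[]
    for n,uv,k in obs:
        v=k[1:] if k[0]=='b' else [.095-k[1]*np.cos(q)+k[3]*np.sin(q),k[2],.088+k[1]*np.sin(q)+k[3]*np.cos(q)]
        r.append(proj(n,np.array(v)@R.T+[x,y,0],cs[n])[0]-uv)
    return np.ravel(np.array(r)*(W[:,None] if w else 1))
f=least_squares(res,[.577,-.2,-.16,.3],loss='soft_l1');print(f.x.round(4));print(res(f.x,0).reshape(-1,2).round(1).tolist())
E
python3 fit.py
```

```text
[ 0.5773 -0.1948 -0.1761  0.3243]
[[0.7, -1.4], [-0.3, -1.1], [0.7, 0.0], [-0.6, 0.1], [-0.7, 1.4], [0.5, 1.3], [-0.1, 0.8], [1.0, 1.3], [-0.6, 1.9], [0.4, -0.1], [1.0, 1.4], [0.2, 1.4], [0.9, 1.0], [0.9, -0.8]]
```

```bash
sed -i 's/^BX,BY.*/BX,BY,BA,LQ=.5773,-.1948,-.1761,.3243/' h.py; python3 - <<'E'
from h import *
p,R,o=cur(); print(R.round(3).tolist(),o['joint_pos'].round(2) if hasattr(o['joint_pos'],'round') else o['joint_pos'])
P=lid(.178,0,.022,LQ); Rt=rot(BA+np.pi/2); print(P)
plan(P+[0,0,.07],Rt); plan(P-[0,0,.012],Rt)
for q in(.45,.65,.85,1.05,1.25,1.4,1.5):
  D=lid(.178,0,.022,q)-P; print(q,(Rt.T@D).round(3))
E
```

```text
[[-0.986, 0.168, -0.003], [0.168, 0.986, 0.001], [0.003, 0.001, -1.0]] [-0.35  0.2   0.24  1.6   0.   -0.18]
[ 0.51162035 -0.18311275  0.1655721 ]
row [0.0008, -0.0028, 0.0077, -0.0535, -0.0051, 0.1029] n>=1.9
row [0.0008, -0.0028, 0.0077, -0.0537, -0.0052, 0.1849] n>=3.1
0.45 [-0.011  0.    -0.02 ]
0.65 [-0.033 -0.    -0.048]
0.85 [-0.061 -0.    -0.071]
1.05 [-0.092  0.    -0.088]
1.25 [-0.126  0.    -0.098]
1.4 [-0.153 -0.    -0.102]
1.5 [-0.171 -0.    -0.102]
```

```bash
python3 jog.py '[[0.001,-0.003,0.008,-0.0535,-0.005,0.10,0.06],[0.001,-0.003,0.008,-0.0535,-0.005,0.10,0.06],[0.001,-0.003,0.008,-0.0535,-0.005,0.185,0.06],[0.001,-0.003,0.008,-0.0535,-0.005,0.185,0.06],[0.001,-0.003,0.008,-0.0535,-0.005,0.185,0.06],[0.001,-0.003,0.008,-0.0535,-0.005,0.185,0.02],[0.001,-0.003,0.008,-0.0535,-0.005,0.185,0.02],[0.001,-0.003,0.008,-0.0535,-0.005,0.185,0.02],[0.001,-0.003,0.008,-0.0535,-0.005,0.185,0.02]]'
```

```text
clock: 3.08
eef_pos: [0.5116, -0.1856, 0.1574]
tool_rot: [0.088, 0.996, -0.005, 0.002]
ft_force: [-5.0, -7.9, 0.2]
grip_width: 0.0387
grasp_force: 61.2
```

```bash
python3 jog.py '[[0,0,0,-0.011,0,-0.020,0.02],[0,0,0,-0.033,0,-0.048,0.02],[0,0,0,-0.061,0,-0.071,0.02],[0,0,0,-0.092,0,-0.088,0.02],[0,0,0,-0.126,0,-0.098,0.02],[0,0,0,-0.153,0,-0.102,0.02],[0,0,0,-0.162,0,-0.102,0.02],[0,0,0,-0.162,0,-0.102,0.02]]'; python3 - <<'E'
from h import *
snap('scene','s1.png')
E
```

```text
clock: 4.08
eef_pos: [0.6708, -0.2142, 0.2582]
tool_rot: [0.089, 0.996, -0.004, 0.001]
ft_force: [-0.9, -8.8, -4.8]
grip_width: 0.0379
grasp_force: 60.6
```

View pics/s1.png

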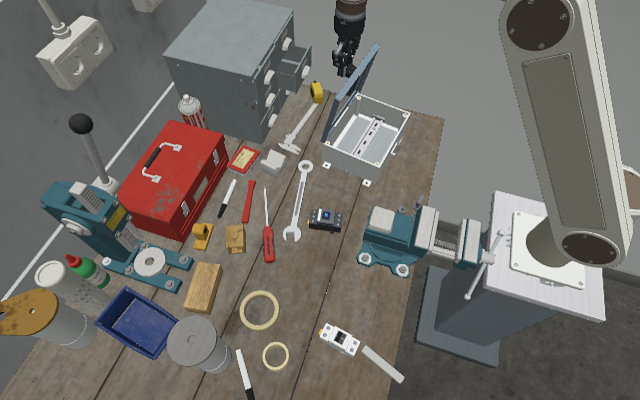

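The lid is near upright, at about 1.45 rad, and the rail is visible inside. I'll release and then push the lid further back from the inside.

```bash
python3 jog.py '[[0,0,0,0,0,0,0.075],[0,0,0,0,0,0,0.075],[0,0,0,0,0,-0.06,0.075],[0,0,0,0,0,-0.10,0.075],[0,0,0,0,0,-0.10,0],[0,0,0,0.06,0,-0.10,0],[0,0,0,0.12,0,-0.10,0],[0,0,0,0.17,0,-0.10,0],[0,0,0,0.17,0,-0.10,0]]'; python3 - <<'E'
from h import *
p,R,o=cur(); Rt=rot(BA+np.pi/2,.6); print(Rt[:,2])
a=plan(box([.04,0,.215]),Rt); b=plan(box([.122,0,.215]),Rt); 
E
```

```text
clock: 5.25
eef_pos: [0.4983, -0.1784, 0.3561]
tool_rot: [0.087, 0.996, 0.0, -0.001]
ft_force: [0.5, -0.5, 0.2]
grip_width: 0.0002
grasp_force: 0.0
[ 0.55590995 -0.09892041 -0.82533561]
row [0.0009, -0.6013, 0.0025, -0.1209, -0.0026, 0.1409] n>=3.2
row [0.0009, -0.6013, 0.0025, -0.2029, -0.0028, 0.1408] n>=4.0
```

```bash
python3 jog.py '[[0,-0.19,0,-0.06,-0.0025,0.07,0],[0,-0.38,0,-0.1,-0.0025,0.12,0],[0,-0.56,0,-0.12,-0.0025,0.14,0],[0,-0.6,0,-0.12,-0.0025,0.14,0],[0,-0.6,0,-0.15,-0.0025,0.14,0],[0,-0.6,0,-0.175,-0.0025,0.14,0],[0,-0.6,0,-0.19,-0.0025,0.14,0],[0,-0.6,0,-0.205,-0.0025,0.14,0],[0,-0.6,0,-0.205,-0.0025,0.14,0]]'; python3 - <<'E'
from h import *
p,R,o=cur(); print((boxR().T@(p-[BX,BY,0])).round(3))
snap('scene','s2.png'); a=cv2.imread('pics/s2.png'); cv2.imwrite('pics/s2z.png',cv2.resize(a[10:200,290:450],None,fx=3,fy=3,interpolation=cv2.INTER_CUBIC))
E
```

```text
clock: 6.38
eef_pos: [0.7022, -0.2168, 0.2141]
tool_rot: [0.083, 0.953, -0.025, 0.292]
ft_force: [-5.2, 1.6, -1.3]
grip_width: -0.0003
grasp_force: 2.6
[0.127 0.    0.214]
```

View pics/s2z.png

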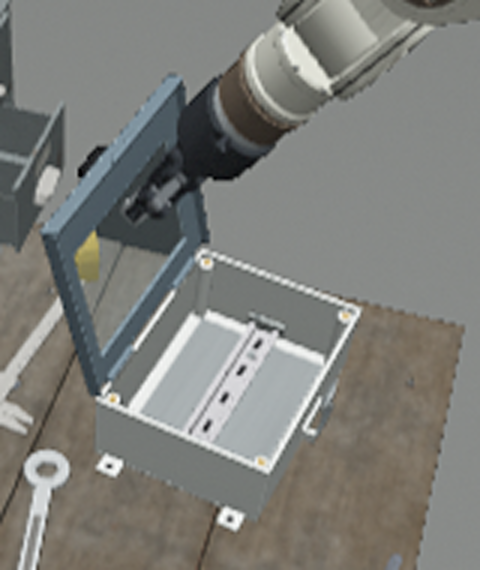

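Lid is wide open (~1.8 rad). I'll back off and look at the rail from above.

```bash
python3 - <<'E'
from h import *
Rt=rot(BA+np.pi/2); plan(box([0.05,0,.24]),rot(BA+np.pi/2,.6)); plan(box([-.08,0,.33]),Rt)
E
```

```text
row [0.002, -0.0048, 0.0024, 0.0491, 0.0001, -0.0646] n>=1.3
row [0.0012, 0.5952, 0.0029, 0.1063, 0.0005, -0.212] n>=3.8
```

```bash
python3 jog.py '[[0,0,0,0.049,0,-0.064,0.085],[0,0,0,0.049,0,-0.064,0.085],[0,0.19,0,0.068,0,-0.11,0.085],[0,0.38,0,0.087,0,-0.16,0.085],[0,0.57,0,0.106,0,-0.212,0.085],[0.001,0.595,0.003,0.106,0,-0.212,0.085],[0.001,0.595,0.003,0.106,0,-0.212,0.085]]'; python3 - <<'E'
from h import *
a,c=snap('wrist','w2.png')
print(proj('wrist',[box([-.0175,.105,.028]),box([-.0175,-.105,.028]),box([.0175,.105,.028]),box([.0175,-.105,.028]),box([-.095,.125,.086]),box([-.095,-.125,.086]),box([.095,.125,.086])],c).round(1).tolist())
cv2.imwrite('pics/w2z.png',cv2.resize(a[160:330,190:440],None,fx=3.2,fy=3.2,interpolation=cv2.INTER_CUBIC)[:544,:800])
E
```

```text
clock: 7.3
eef_pos: [0.5031, -0.1827, 0.3328]
tool_rot: [0.088, 0.996, -0.001, 0.006]
ft_force: [1.2, 0.4, -0.6]
grip_width: 0.0848
grasp_force: 0.0
[[390.5, 200.1], [254.3, 200.0], [389.1, 221.5], [255.6, 221.3], [420.0, 154.5], [225.1, 154.4], [408.1, 285.3]]
```

View pics/w2z.png

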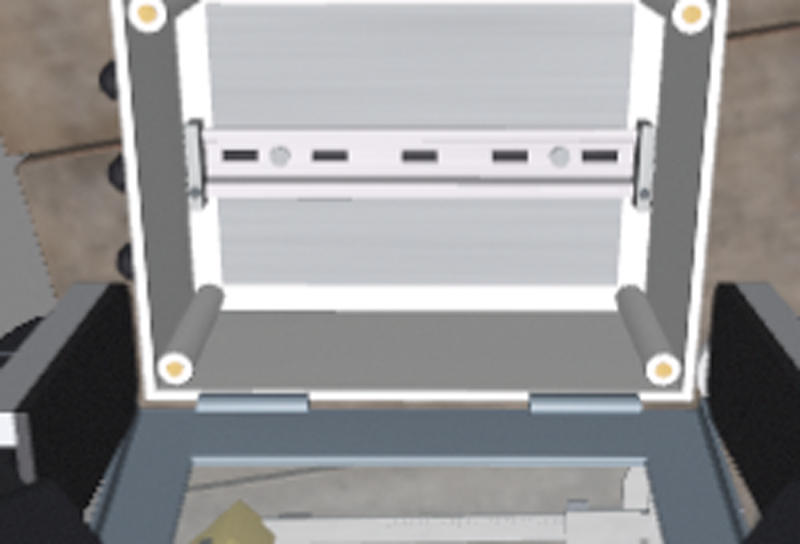

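Rail edges at rows 200 and 221.6 and stop positions match the prediction within 1-2 px. Next is the contactor.

```bash
python3 - <<'E'
from h import *
a=.246; plan([.607-.08*np.cos(a),.128-.08*np.sin(a),.28],rot(a+np.pi/2))
E
```

```text
row [-0.0035, 0.0112, -0.4222, 0.0254, 0.2914, 0.0511] n>=4.8
```

```bash
python3 jog.py '[[0,0.011,-0.1,0,0.06,0,0.085],[0,0.011,-0.2,0.025,0.12,0,0.085],[0,0.011,-0.422,0.025,0.291,0.05,0.085],[0,0.011,-0.422,0.025,0.291,0.05,0.085],[0,0.011,-0.422,0.025,0.291,0.05,0.085],[0,0.011,-0.422,0.025,0.291,0.05,0.085],[0,0.011,-0.422,0.025,0.291,0.05,0.085]]'; python3 - <<'E'
from h import *
a,c=snap('wrist','w3.png'); np.save('w3.npy',np.array([c],dtype=object))
cv2.imwrite('pics/w3z.png',cv2.resize(a[120:360,180:480],None,fx=2.5,fy=2.5,interpolation=cv2.INTER_CUBIC))
E
```

```text
clock: 8.22
eef_pos: [0.5276, 0.108, 0.281]
tool_rot: [-0.123, 0.992, -0.001, -0.001]
ft_force: [0.2, -0.9, 0.4]
grip_width: 0.0853
grasp_force: 0.0
```

View pics/w3z.png

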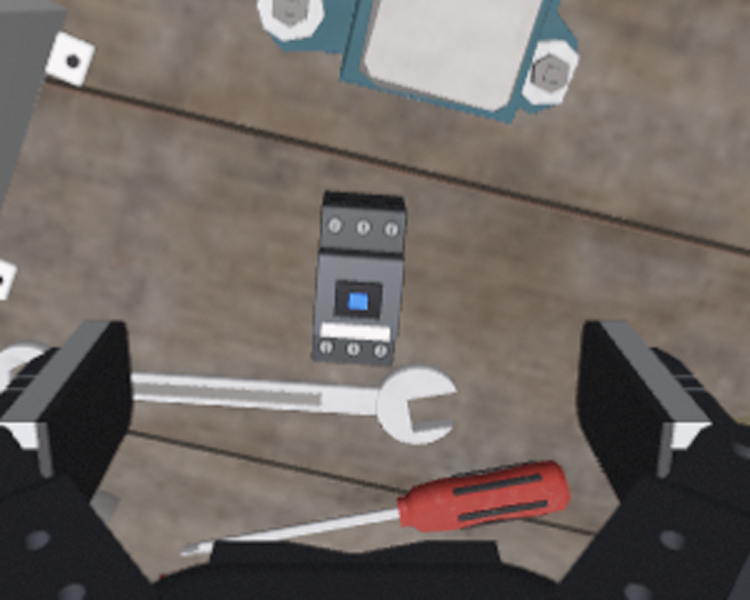

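```bash
cat > modfit.py <<'E'
from h import *
from scipy.optimize import least_squares
def modfit(pts,c,x0):
    """pts: (u,v,mx,my,mz) full-image pixels"""
    P=np.array(pts,float)
    def res(p):
        R=Rn.from_euler('z',p[2]).as_matrix(); return (proj('wrist',P[:,2:]@R.T+[p[0],p[1],0],c)-P[:,:2]).ravel()
    f=least_squares(res,x0,loss='soft_l1'); print(f.x.round(4),f.fun.reshape(-1,2).round(1).tolist()); return f.x
E
python3 - <<'E'
from modfit import *
c=np.load('w3.npy',allow_pickle=True)[0]; h=.0225
z=[(322,206,-.045,-h,.046),(406,211,-.045,h,.046),(312,360,.045,-h,.046),(393,366,.045,h,.046),(324,193,-.045,-h,.012),(406,198,-.045,h,.012)]
for s in(1,-1):
  modfit([(u/2.5+180,v/2.5+120,a,b*s,d) for u,v,a,b,d in z],c,[.607,.128,.246])
E
```

```text
[0.6083 0.1308 0.1744] [[-0.1, -0.1], [0.7, 0.3], [-0.0, 1.0], [0.0, 0.8], [0.1, -1.3], [-0.9, -1.1]]
[0.6138 0.1091 0.3328] [[11.7, -0.2], [-56.3, 0.6], [21.4, 0.8], [-43.4, 0.9], [11.0, -1.5], [-53.5, -0.8]]
```

The contactor fits at (0.608, 0.131) with yaw 0.174. I'll grasp it and also check a few suspicious spots in the earlier images for a third module.

```bash
python3 - <<'E'
from h import *
a=.1744; Rt=rot(a+np.pi/2); plan([.6083,.1308,.12],Rt); plan([.6083,.1308,.022],Rt)
s=cv2.imread('pics/s0.png');d=cv2.imread('pics/d0.png')
z=lambda a,x,y,w,h,k:cv2.resize(a[y:y+h,x:x+w],None,fx=k,fy=k,interpolation=cv2.INTER_CUBIC)
cv2.imwrite('pics/z1.png',np.hstack([z(s,170,140,130,190,3),z(d,170,180,130,190,3)]))
print(at_z('scene',(272,160),.03),at_z('scene',(234,238),.03),at_z('scene',(202,287),.03))
E
```

```text
row [-0.0023, -0.0026, 0.0701, -0.0842, 0.0036, 0.1613] n>=2.9
row [-0.0023, -0.0026, 0.0701, -0.0845, 0.0038, 0.2593] n>=4.4
[[ 0.8304109  -0.02125262  0.03      ]] [[0.82825388 0.26119653 0.03      ]] [[0.84663617 0.41237111 0.03      ]]
```

View pics/z1.png

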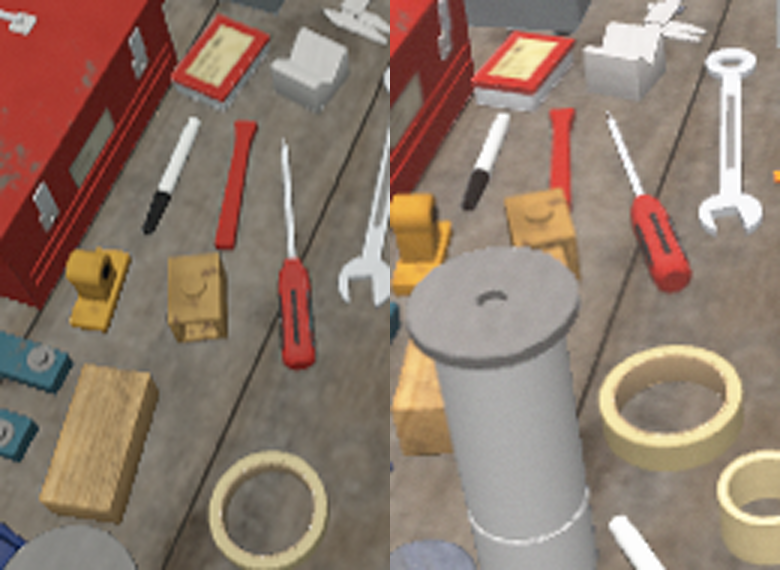

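There is no third module: only a V-block, wood blocks and tools. On to grasping the contactor.

```bash
python3 jog.py '[[-0.002,-0.003,0.07,-0.06,0.003,0.08,0.085],[-0.002,-0.003,0.07,-0.0843,0.0037,0.14,0.085],[-0.002,-0.003,0.07,-0.0843,0.0037,0.16,0.085],[-0.002,-0.003,0.07,-0.0843,0.0037,0.22,0.085],[-0.002,-0.003,0.07,-0.0843,0.0037,0.259,0.085],[-0.002,-0.003,0.07,-0.0843,0.0037,0.259,0.085],[-0.002,-0.003,0.07,-0.0843,0.0037,0.259,0.03],[-0.002,-0.003,0.07,-0.0843,0.0037,0.259,0.03],[-0.002,-0.003,0.07,-0.0843,0.0037,0.259,0.03],[-0.002,-0.003,0.07,-0.0843,0.0037,0.259,0.03]]'
```

```text
clock: 9.52
eef_pos: [0.6108, 0.1314, 0.0254]
tool_rot: [-0.087, 0.996, -0.0, 0.003]
ft_force: [0.1, -1.5, 6.5]
grip_width: 0.0448
grasp_force: 61.9
```

```bash
python3 jog.py '[[0,0,0,0,0,-0.06,0.03],[0,0,0,0,0,-0.12,0.03],[0,0,0,0,0,-0.18,0.03],[0,0,0,0,0,-0.2,0.03],[0,0,0,0,0,-0.2,0.03]]'; python3 - <<'E'
from h import *
a,c=snap('wrist','w4.png'); cv2.imwrite('pics/w4z.png',cv2.resize(a[150:400,220:420],None,fx=2.4,fy=2.4,interpolation=cv2.INTER_CUBIC))
p,R,o=cur(); print(R[:,2])
# predicted module corners with relation tcp->module: x offset -dx
for dx in(0,.0025):
  for dz in(.0219,.0254):
    M=lambda v:p+R@(np.array([-1,1,-1])*(np.array(v)-[dx,0,dz]))
    print(dx,dz,proj('wrist',[M([-.045,-.0225,.046]),M([-.045,.0225,.046]),M([-.023,-.0225,.06]),M([-.045,.0225,.012])],c).round(1).tolist())
E
```

```text
clock: 10.15
eef_pos: [0.6092, 0.1319, 0.2246]
tool_rot: [-0.088, 0.996, 0.0, 0.002]
ft_force: [0.5, -1.2, -4.3]
grip_width: 0.0444
grasp_force: 63.9
[-4.00201681e-04 -6.62760677e-06 -9.99999920e-01]
0 0.0219 [[264.2, 174.6], [375.4, 174.6], [260.4, 238.6], [364.1, 162.2]]
0 0.0254 [[265.8, 173.0], [374.0, 173.0], [262.2, 235.1], [363.1, 161.2]]
0.0025 0.0219 [[263.9, 168.4], [375.7, 168.5], [260.1, 232.5], [364.2, 157.3]]
0.0025 0.0254 [[265.5, 167.0], [374.3, 167.1], [261.8, 229.1], [363.3, 156.5]]
```

View pics/w4z.png

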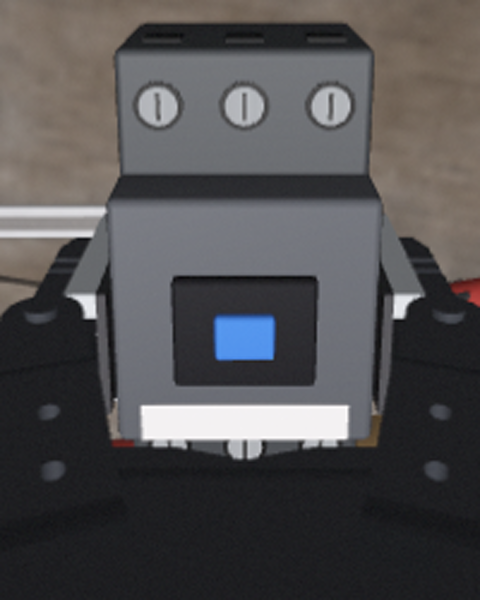

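```bash
cat > gfit.py <<'E'
from h import *
from scipy.optimize import least_squares
def gfit(pts,c,p,R,x0=(.001,.0,.025,0.)):
    """module pose in tool: dx,dy,dz = TCP in module frame; th = module tilt in grip (far end up)"""
    P=np.array(pts,float)
    def M(q): return p+((P[:,2:]@Rn.from_euler('y',-q[3]).as_matrix().T-q[:3])*[-1,1,-1])@R.T
    f=least_squares(lambda q:np.r_[(proj('wrist',M(q),c)-P[:,:2]).ravel()],x0,loss='soft_l1')
    print(f.x.round(4),f.fun.reshape(-1,2).round(1).tolist()); return f.x
E
python3 - <<'E'
from gfit import *
p,R,o=cur(); c=bot.calibration('wrist'); h=.0225
z=[(117,50,-.045,-h,.046),(372,50,-.045,h,.046),(137,23,-.045,-h,.012),(352,23,-.045,h,.012),(108,198,-.023,-h,.06),(382,198,-.023,h,.06),(119,437,.023,-h,.06),(371,438,.023,h,.06)]
gfit([(u/2.4+220,v/2.4+150,a,b,d) for u,v,a,b,d in z],c,p,R)
E
```

```text
[ 0.0019 -0.0008  0.0283 -0.0013] [[-0.6, -0.1], [1.0, -0.0], [2.1, 0.1], [-1.9, 0.1], [-0.4, -0.0], [0.3, 0.0], [0.3, 0.1], [-0.5, -0.2]]
```

```bash
cat >> h.py <<'E'
def mod_tcp(claw,th,g):
    """TCP pose holding module with claw corner at box coords claw, tilt th; g=(dx,dy,dz) TCP in module frame"""
    Rb=Rn.from_euler('y',-th).as_matrix(); o=np.array(claw)-Rb@[-.018,0,.006]
    return box(o+Rb@np.array(g)), boxR()@Rb@np.diag([-1,1,-1.])
def show(g,thgrip=0):
    p,R,o=cur(); Rb=boxR().T@R@np.diag([-1,1,-1.]); t=boxR().T@(p-[BX,BY,0])
    org=t-Rb@np.array(g); print('claw',((org+Rb@[-.018,0,.006])*1e3).round(2),'rotvec',Rn.from_matrix(Rb).as_rotvec().round(3),'F box',(boxR().T@o['ft_force']).round(1),'grip',round(o['grip_width'],4),'t',o['clock'])
E
python3 - <<'E'
from h import *
g=(.0019,-.0005,.0258); y=-.045
show(g)
for cl,th in(((-.030,y,.16),.0),((-.030,y,.14),.4),((-.030,y,.0223),.4)): plan(*mod_tcp(cl,th,g))
E
```

```text
claw [-45.7  320.38 202.38] rotvec [-0.     0.     0.351] F box [-0.3 -1.1 -5.1] grip 0.0444 t 10.2
row [-0.0, -0.0004, 0.3515, 0.1124, -0.3553, 0.0424] n>=6.0
row [0.0703, -0.3963, 0.3467, 0.1211, -0.3521, 0.0562] n>=6.0
row [0.0703, -0.3963, 0.3467, 0.1211, -0.3521, 0.1739] n>=6.6
```

```bash
python3 jog.py '[[0,0,0.1,0.03,-0.055,0,0.03],[0,0,0.2,0.06,-0.11,0,0.03],[0,0,0.3,0.08,-0.17,0,0.03],[0,0,0.351,0.1,-0.23,0.02,0.03],[0.02,-0.1,0.35,0.11,-0.29,0.04,0.03],[0.05,-0.28,0.348,0.12,-0.345,0.05,0.03],[0.07,-0.396,0.347,0.121,-0.352,0.056,0.03],[0.07,-0.396,0.347,0.121,-0.352,0.056,0.03],[0.07,-0.396,0.347,0.121,-0.352,0.056,0.03]]'; python3 - <<'E'
from h import *
g=(.0019,-.0005,.0258); y=-.045
show(g)
for cl,th in(((-.030,y,.05),.4),((-.030,y,.0223),.4)): plan(*mod_tcp(cl,th,g))
E
```

```text
clock: 11.32
eef_pos: [0.551, -0.2357, 0.1661]
tool_rot: [0.086, 0.977, -0.017, 0.197]
ft_force: [0.5, -0.3, -3.2]
grip_width: 0.0445
grasp_force: 64.2
claw [-29.4  -44.39 140.18] rotvec [ 0.001 -0.398  0.   ] F box [ 0.5 -0.2 -3.2] grip 0.0445 t 11.325
row [0.0006, -0.0025, 0.0002, 0.0355, -0.0006, 0.0829] n>=1.4
row [0.0006, -0.0025, 0.0002, 0.0462, -0.0007, 0.1084] n>=1.9
```

Excellent tracking. Lowering it beside the near lip now.

```bash
python3 jog.py '[[0,-0.002,0,0.018,0,0.042,0.03],[0,-0.002,0,0.0355,-0.0006,0.083,0.03],[0,-0.002,0,0.0462,-0.0007,0.1084,0.03],[0,-0.002,0,0.0462,-0.0007,0.1084,0.03]]'; python3 - <<'E'
from h import *
g=(.0019,-.0005,.0258); y=-.045
show(g)
for cl,th in(((-.022,y,.0223),.4),((-.018,y,.0223),.4),((-.016,y,.0223),.4)): plan(*mod_tcp(cl,th,g))
a,c=snap('wrist','w5.png'); cv2.imwrite('pics/w5z.png',cv2.resize(a[100:400,190:450],None,fx=2,fy=2,interpolation=cv2.INTER_CUBIC))
E
```

```text
clock: 11.82
eef_pos: [0.5504, -0.2352, 0.0462]
tool_rot: [0.085, 0.977, -0.016, 0.196]
ft_force: [-1.1, -0.2, -3.6]
grip_width: 0.0442
grasp_force: 63.9
claw [-30.12 -43.97  20.28] rotvec [ 0.002 -0.396  0.002] F box [-1.  -0.4 -3.6] grip 0.0442 t 11.825
row [0.0021, -0.0035, 0.0015, -0.0082, -0.001, 0.0012] n>=0.1
row [0.0021, -0.0035, 0.0015, -0.0119, -0.001, 0.0027] n>=0.2
row [0.0021, -0.0035, 0.0015, -0.0137, -0.001, 0.0035] n>=0.2
```

View pics/w5z.png

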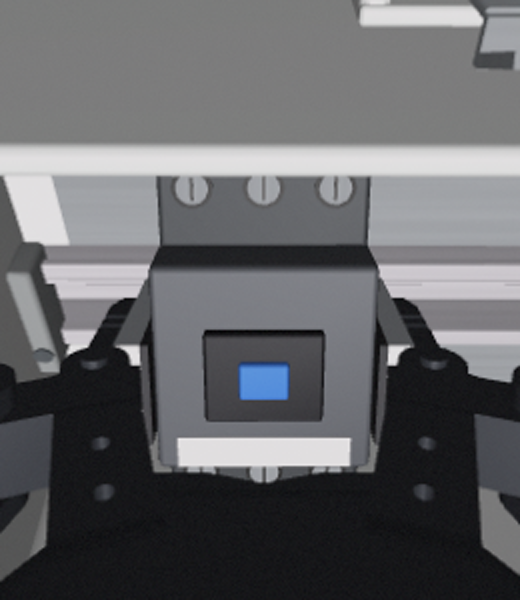

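The contactor sits tilted over the near half of the rail, clear of walls and stops. Sliding the claw under the lip.

```bash
python3 jog.py '[[0.002,-0.003,0.001,-0.001,-0.001,-0.002,0.03],[0.002,-0.003,0.001,-0.005,-0.001,-0.0003,0.03],[0.002,-0.003,0.001,-0.0082,-0.001,0.0012,0.03],[0.002,-0.003,0.001,-0.0119,-0.001,0.0027,0.03],[0.002,-0.003,0.001,-0.0119,-0.001,0.0027,0.03]]'; python3 - <<'E'
from h import *
show((.0019,-.0005,.0258))
E
```

```text
clock: 12.5
eef_pos: [0.5598, -0.2396, 0.0494]
tool_rot: [0.087, 0.976, -0.018, 0.198]
ft_force: [-4.0, 0.0, -4.3]
grip_width: 0.0443
grasp_force: 64.5
claw [-19.96 -46.68  23.46] rotvec [-0.002 -0.4   -0.003] F box [-3.9 -0.7 -4.3] grip 0.0443 t 12.5
```

```bash
python3 jog.py '[[0,0,0,0.0025,0.001,0,0.03],[0.002,0,0.003,0.002,0.001,0.002,0.03],[0.002,0,0.003,-0.001,0.001,0.003,0.03],[0.002,0,0.003,-0.004,0.001,0.004,0.03],[0.002,0,0.003,-0.004,0.001,0.004,0.03]]'; python3 - <<'E'
from h import *
show((.0019,-.0005,.0258))
E
```

```text
clock: 13.12
eef_pos: [0.5646, -0.2394, 0.0474]
tool_rot: [0.089, 0.976, -0.019, 0.197]
ft_force: [-7.5, 0.9, 0.3]
grip_width: 0.0442
grasp_force: 65.4
claw [-15.3  -45.59  21.44] rotvec [-0.003 -0.399 -0.006] F box [-7.5 -0.4  0.3] grip 0.0442 t 13.125
```

```bash
python3 - <<'E'
from h import *
g=(.0019,-.0005,.0258)
for th,z in((.3,.0222),(.2,.0222),(.1,.0222),(0.03,.0222),(-.01,.022)): plan(*mod_tcp((-.0155,-.0456,z),th,g))
E
```

```text
row [-0.004, 0.0994, -0.0054, -0.002, 0.0, 0.0013] n>=0.5
row [-0.0037, 0.1994, -0.0056, -0.0036, 0.0, 0.0036] n>=1.1
row [-0.0035, 0.2994, -0.0058, -0.0051, 0.0001, 0.006] n>=1.6
row [-0.0033, 0.3694, -0.0059, -0.0059, 0.0001, 0.0077] n>=2.0
row [-0.0031, 0.4094, -0.006, -0.0063, 0.0001, 0.009] n>=2.2
```

```bash
python3 jog.py '[[-0.003,0.1,-0.005,-0.002,0,0.0013,0.03],[-0.003,0.2,-0.005,-0.0036,0,0.0036,0.03],[-0.003,0.3,-0.006,-0.0051,0,0.006,0.03],[-0.003,0.37,-0.006,-0.0059,0,0.0077,0.03],[-0.003,0.37,-0.006,-0.0059,0,0.0077,0.03]]'; python3 - <<'E'
from h import *
show((.0019,-.0005,.0258))
E
```

```text
clock: 13.75
eef_pos: [0.5733, -0.2408, 0.0422]
tool_rot: [0.088, 0.996, -0.001, 0.014]
ft_force: [-7.8, 1.7, -1.3]
grip_width: 0.0441
grasp_force: 65.1
claw [-15.2  -45.52  21.82] rotvec [ 0.    -0.027  0.001] F box [-7.9  0.3 -1.3] grip 0.0441 t 13.75
```

```bash
python3 jog.py '[[0,0.04,0,0.001,0,0.002,0.03],[0,0.05,0,0.001,0,0.005,0.03],[0,0.05,0,0.001,0,0.008,0.03],[0,0.05,0,0.001,0,0.010,0.03],[0,0.05,0,0.001,0,0.010,0.03]]'; python3 - <<'E'
from h import *
show((.0019,-.0005,.0258)); print(bot.get_obs()['ft_torque'])
a,c=snap('wrist','w6.png')
s=cv2.imread('pics/w6.png');d,_=snap('scene','s3.png')
z=lambda a,x,y,w,h,k:cv2.resize(a[y:y+h,x:x+w],None,fx=k,fy=k,interpolation=cv2.INTER_CUBIC)
cv2.imwrite('pics/z2.png',np.hstack([z(s,190,100,260,300,2),np.pad(z(d,330,70,90,120,3),((0,240),(0,0),(0,0)))]))
E
```

```text
clock: 14.38
eef_pos: [0.5739, -0.241, 0.0417]
tool_rot: [0.088, 0.996, 0.0, -0.007]
ft_force: [-19.6, 6.4, 38.2]
grip_width: 0.0444
grasp_force: 69.6
claw [-15.4  -45.6   22.17] rotvec [-0.001  0.013  0.001] F box [-20.4   2.8  38.2] grip 0.0444 t 14.375
[ 1.69732289  4.36186129 -0.01852548]
```

View pics/z2.png

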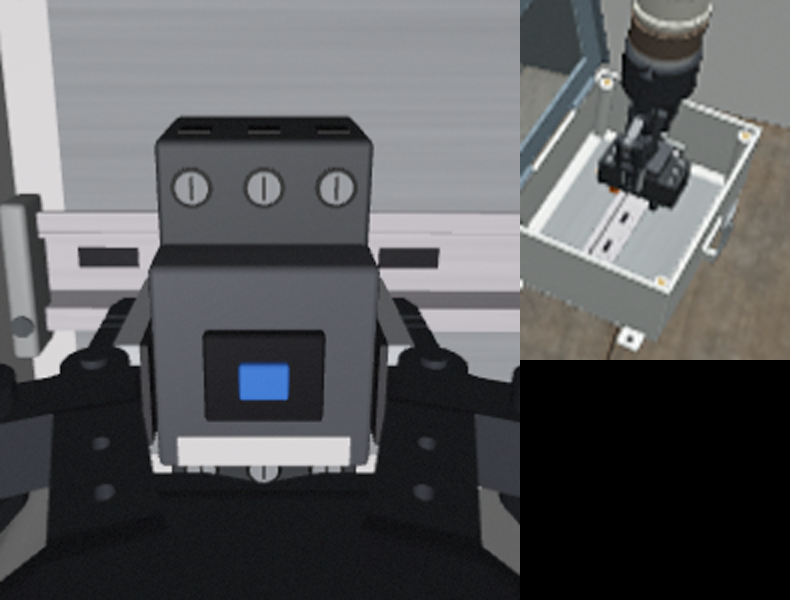

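```bash
python3 - <<'E'
from gfit import *
p,R,o=cur(); c=bot.calibration('wrist'); h=.0225
z=[(156,145,-.045,-h,.046),(372,145,-.045,h,.046),(180,118,-.045,-h,.012),(350,118,-.045,h,.012),(152,263,-.023,-h,.06),(378,263,-.023,h,.06),(161,463,.023,-h,.06),(370,463,.023,h,.06)]
gfit([(u/2+190,v/2+100,a,b,d) for u,v,a,b,d in z],c,p,R)
E
python3 jog.py '[[0,0,0,0,0,-0.006,0.03],[0,0,0,0,0,-0.010,0.03],[0,0,0,0,0,-0.0105,0.03]]'; python3 - <<'E'
from h import *
show((.0019,-.0005,.0258))
E
```

```text
[ 0.0021 -0.0008  0.0291 -0.0045] [[0.8, -1.6], [0.1, -1.6], [-0.3, 0.6], [-0.1, 0.6], [-0.6, 0.8], [0.5, 0.9], [0.1, -0.3], [-0.8, -0.2]]
clock: 14.85
eef_pos: [0.574, -0.241, 0.0433]
tool_rot: [0.088, 0.996, 0.001, -0.009]
ft_force: [-3.6, 1.0, -7.3]
grip_width: 0.0442
grasp_force: 64.1
claw [-15.41 -45.6   23.89] rotvec [0.    0.018 0.001] F box [-3.7  0.3 -7.3] grip 0.0442 t 14.85
```

The contactor is level and the spring foot held when I pulled up on it. Release, rise, and head to the breaker.

```bash
python3 jog.py '[[0,0,0,0,0,0,0.062],[0,0,0,0,0,0,0.062],[0,0,0,0,0,0,0.062],[0,0,0,0,0,-0.06,0.062],[0,0,0,0,0,-0.12,0.062],[0,0,0,0,0,-0.18,0.07],[0,0,0,0,0,-0.24,0.085],[0,0,0,0,0,-0.25,0.085]]'; python3 - <<'E'
from h import *
a=-.154; plan([.48-.08*np.cos(a),.425-.08*np.sin(a),.28],rot(a+np.pi/2))
print(bot.get_obs()['joint_pos'])
E
```

```text
clock: 15.85
eef_pos: [0.581, -0.2428, 0.301]
tool_rot: [0.088, 0.996, -0.001, -0.002]
ft_force: [1.0, 0.6, -0.5]
grip_width: 0.0849
grasp_force: 0.0
row [-0.0031, -0.0033, -0.0213, 0.2958, 0.6383, 0.02] n>=11.3
[-0.39408705  0.50980329  0.57803503  1.6414969  -0.00373218 -0.21877271]
```

```bash
python3 jog.py '[[0,0,-0.02,0.06,0.02,0,0.085],[0,0,-0.02,0.296,0.638,0.02,0.085],[0,0,-0.02,0.296,0.638,0.02,0.085],[0,0,-0.02,0.296,0.638,0.02,0.085],[0,0,-0.02,0.296,0.638,0.02,0.085],[0,0,-0.02,0.296,0.638,0.02,0.085],[0,0,-0.02,0.296,0.638,0.02,0.085],[0,0,-0.02,0.296,0.638,0.02,0.085],[0,0,-0.02,0.296,0.638,0.02,0.085],[0,0,-0.02,0.296,0.638,0.02,0.085]]'; python3 - <<'E'
from h import *
a=-.154; plan([.48-.08*np.cos(a),.425-.08*np.sin(a),.28],rot(a+np.pi/2))
E
```

```text
clock: 17.1
eef_pos: [0.4164, 0.3419, 0.2804]
tool_rot: [0.078, 0.997, 0.0, -0.008]
ft_force: [0.7, -0.3, 0.5]
grip_width: 0.0851
grasp_force: 0.0
row [-0.0002, -0.0153, -0.0012, 0.03, 0.0918, 0.0009] n>=1.5
```

```bash
python3 jog.py '[[0,-0.015,0,0.03,0.092,0.001,0.085],[0,-0.015,0,0.03,0.092,0.001,0.085],[0,-0.015,0,0.03,0.092,0.001,0.085],[0,-0.015,0,0.03,0.092,0.001,0.085]]'; python3 - <<'E'
from h import *
a,c=snap('wrist','w7.png'); np.save('w7.npy',np.array([c],dtype=object))
cv2.imwrite('pics/w7z.png',cv2.resize(a[120:360,180:480],None,fx=2.5,fy=2.5,interpolation=cv2.INTER_CUBIC))
E
```

```text
clock: 17.6
eef_pos: [0.4016, 0.435, 0.2798]
tool_rot: [0.078, 0.997, -0.001, -0.001]
ft_force: [-0.4, -0.8, 1.3]
grip_width: 0.0849
grasp_force: 0.0
```

View pics/w7z.png

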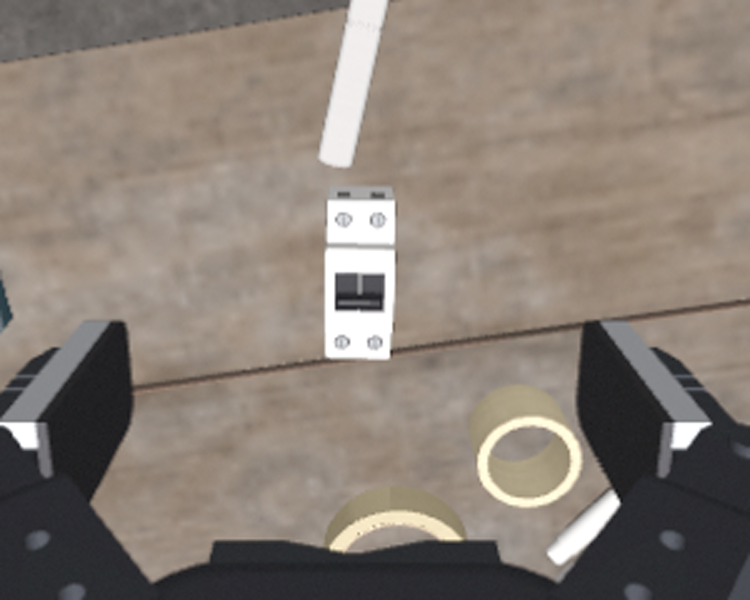

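The breaker's near top edge is at (326–394, 198), its far edge at (325–390, 357) and the base edge at row 187, in crop pixels. That was my last picture view, so from here I measure by code.

```bash
python3 - <<'E'
from modfit import *
c=np.load('w7.npy',allow_pickle=True)[0]; h=.018
z=[(326,198,-.045,-h,.046),(394,199,-.045,h,.046),(325,356,.045,-h,.046),(390,359,.045,h,.046),(329,187,-.045,-h,.012),(393,187,-.045,h,.012)]
x=modfit([(u/2.5+180,v/2.5+120,a,b,d) for u,v,a,b,d in z],c,[.48,.425,-.154])
Rt=rot(x[2]+np.pi/2); plan([x[0],x[1],.12],Rt); plan([x[0],x[1],.022],Rt)
E
```

```text
[ 0.4804  0.4254 -0.1734] [[0.0, 0.6], [0.6, 0.7], [-0.1, 0.6], [0.0, -0.2], [-0.3, -1.4], [-0.2, -0.9]]
row [-0.001, -0.0008, 0.0171, -0.0791, 0.0033, 0.1601] n>=2.9
row [-0.001, -0.0008, 0.0171, -0.0792, 0.0034, 0.2581] n>=4.3
```

```bash
python3 jog.py '[[0,0,0.017,-0.06,0.003,0.08,0.085],[0,0,0.017,-0.079,0.0033,0.14,0.075],[0,0,0.017,-0.079,0.0033,0.16,0.075],[0,0,0.017,-0.079,0.0033,0.22,0.075],[0,0,0.017,-0.079,0.0033,0.258,0.075],[0,0,0.017,-0.079,0.0033,0.258,0.075],[0,0,0.017,-0.079,0.0033,0.258,0.02],[0,0,0.017,-0.079,0.0033,0.258,0.02],[0,0,0.017,-0.079,0.0033,0.258,0.02],[0,0,0.017,-0.079,0.0033,0.258,0.02]]'
```

```text
clock: 18.9
eef_pos: [0.4819, 0.4274, 0.0257]
tool_rot: [0.086, 0.996, 0.001, 0.002]
ft_force: [-0.4, -2.4, 6.8]
grip_width: 0.0354
grasp_force: 60.7
```

```bash
python3 jog.py '[[0,0,0,0,0,-0.06,0.02],[0,0,0,0,0,-0.12,0.02],[0,0,0,0,0,-0.18,0.02],[0,0,0,0.02,-0.06,-0.22,0.02],[0,0,0,0.02,-0.12,-0.22,0.02],[0,0,0,0.02,-0.18,-0.22,0.02],[0,0,0,0.02,-0.24,-0.22,0.02],[0,0,0,0.02,-0.30,-0.22,0.02],[0,0,0,0.02,-0.30,-0.22,0.02]]'; python3 - <<'E'
from h import *
g=(.0014,0,.0258); y=.04
show(g)
for cl,th in(((-.028,y,.20),.0),((-.028,y,.14),.4)): plan(*mod_tcp(cl,th,g))
E
```

```text
clock: 20.02
eef_pos: [0.4076, 0.131, 0.2432]
tool_rot: [0.089, 0.996, -0.0, -0.0]
ft_force: [0.3, 0.4, -2.1]
grip_width: 0.0352
grasp_force: 62.1
claw [-243.56  291.1   223.4 ] rotvec [-0.001  0.    -0.002] F box [ 0.2  0.5 -2.1] grip 0.0352 t 20.025
row [-0.0006, -0.0004, -0.0022, -0.2161, -0.2506, 0.0235] n>=5.3
row [-0.001, -0.4004, -0.0021, -0.2069, -0.2506, 0.0775] n>=5.3
```

```bash
python3 jog.py '[[0,0,-0.002,-0.041,-0.046,0,0.02],[0,0,-0.002,-0.082,-0.092,0,0.02],[0,0,-0.002,-0.125,-0.14,0.005,0.02],[0,-0.1,-0.002,-0.165,-0.186,0.02,0.02],[0,-0.25,-0.002,-0.2,-0.23,0.04,0.02],[0,-0.4,-0.002,-0.207,-0.25,0.0775,0.02],[0,-0.4,-0.002,-0.207,-0.25,0.0775,0.02],[0,-0.4,-0.002,-0.207,-0.25,0.0775,0.02]]'; python3 - <<'E'
from h import *
g=(.0014,0,.0258); y=.04
show(g)
for cl,th in(((-.028,y,.05),.4),((-.028,y,.0223),.4)): plan(*mod_tcp(cl,th,g))
E
```

```text
clock: 21.02
eef_pos: [0.5689, -0.1465, 0.1637]
tool_rot: [0.083, 0.977, -0.017, 0.196]
ft_force: [0.2, 0.3, -1.7]
grip_width: 0.0351
grasp_force: 62.3
claw [-26.97  46.07 137.9 ] rotvec [ 0.002 -0.397  0.006] F box [ 0.2  0.4 -1.7] grip 0.0351 t 21.025
row [0.0027, -0.0035, 0.0055, 0.035, -0.0061, 0.0806] n>=1.4
row [0.0027, -0.0035, 0.0055, 0.0457, -0.0062, 0.1061] n>=1.9
```

```bash
python3 jog.py '[[0.002,-0.003,0.005,0.018,-0.003,0.042,0.02],[0.002,-0.003,0.005,0.035,-0.006,0.08,0.02],[0.002,-0.003,0.005,0.0457,-0.006,0.106,0.02],[0.002,-0.003,0.005,0.0457,-0.006,0.106,0.02],[0.002,-0.003,0.005,0.0457,-0.006,0.106,0.02]]'; python3 - <<'E'
from h import *
g=(.0014,0,.0258); y=.04
show(g)
for x,z in((-.028,.0218),(-.023,.0218),(-.0185,.0218),(-.0145,.0218)): plan(*mod_tcp((x,y,z),.4,g))
E
```

```text
clock: 21.65
eef_pos: [0.571, -0.1532, 0.0518]
tool_rot: [0.085, 0.976, -0.018, 0.201]
ft_force: [0.9, -1.1, -1.0]
grip_width: 0.0354
grasp_force: 62.2
claw [-23.52  39.82  25.95] rotvec [-0.    -0.407  0.002] F box [ 1.  -0.9 -1. ] grip 0.0354 t 21.65
row [-0.0001, 0.0065, 0.0016, 0.0056, 0.0002, 0.0022] n>=0.1
row [-0.0001, 0.0065, 0.0016, 0.001, 0.0001, 0.0041] n>=0.1
row [-0.0001, 0.0065, 0.0016, -0.0031, 0.0001, 0.0059] n>=0.1
row [-0.0001, 0.0065, 0.0016, -0.0068, 0.0001, 0.0075] n>=0.2
```

```bash
python3 jog.py '[[0,0.006,0,0.0056,0,0.0022,0.02],[0,0.006,0,0.0056,0,0.0022,0.02],[0,0.006,0,0.0056,0,0.0022,0.02]]'; python3 - <<'E'
from h import *
g=(.0014,0,.0258); y=.04
show(g)
for x,z in((-.024,.0218),(-.0185,.0218),(-.0145,.0218)): plan(*mod_tcp((x,y,z),.4,g))
E
```

```text
clock: 22.02
eef_pos: [0.5643, -0.1526, 0.046]
tool_rot: [0.086, 0.977, -0.018, 0.197]
ft_force: [0.5, 0.5, -2.8]
grip_width: 0.0352
grasp_force: 62.2
claw [-30.44  39.27  20.22] rotvec [-0.    -0.398  0.   ] F box [ 0.4  0.6 -2.8] grip 0.0352 t 22.025
row [-0.0004, -0.0024, 0.0004, -0.0065, 0.0007, 0.001] n>=0.1
row [-0.0004, -0.0024, 0.0004, -0.0116, 0.0007, 0.0031] n>=0.2
row [-0.0004, -0.0024, 0.0004, -0.0153, 0.0007, 0.0047] n>=0.3
```

```bash
python3 jog.py '[[0,-0.002,0,-0.0065,0.0007,0.001,0.02],[0,-0.002,0,-0.0065,0.0007,0.001,0.02],[0,-0.002,0,-0.0065,0.0007,0.001,0.02],[0,-0.002,0,-0.0065,0.0007,0.001,0.02],[0,-0.002,0,-0.0065,0.0007,0.001,0.02]]'; python3 - <<'E'
from h import *
g=(.0014,0,.0258); y=.04
show(g); snap('wrist'); show(g); snap('wrist'); show(g)
for x,z in((-.024,.0218),(-.0185,.0218),(-.0145,.0218)): plan(*mod_tcp((x,y,z),.4,g))
E
```

```text
clock: 22.65
eef_pos: [0.5702, -0.1528, 0.0467]
tool_rot: [0.086, 0.976, -0.018, 0.197]
ft_force: [-0.3, -0.1, -3.6]
grip_width: 0.0355
grasp_force: 62.2
claw [-24.54  40.05  20.97] rotvec [-0.    -0.398  0.   ] F box [-0.2 -0.2 -3.6] grip 0.0355 t 22.65
claw [-24.53  40.05  20.99] rotvec [-0.    -0.398  0.   ] F box [-0.2 -0.2 -2.9] grip 0.0352 t 22.7
claw [-24.46  40.05  21.  ] rotvec [-0.    -0.398  0.   ] F box [ 0.1 -0.5 -3.6] grip 0.0353 t 22.75
row [-0.0003, -0.0017, 0.0004, -0.0007, -0.0001, -0.0006] n>=0.0
row [-0.0003, -0.0017, 0.0004, -0.0058, -0.0001, 0.0015] n>=0.1
row [-0.0003, -0.0017, 0.0004, -0.0095, -0.0001, 0.0031] n>=0.2
```

```bash
python3 jog.py '[[0,-0.002,0,-0.0007,0,-0.0008,0.02],[0,-0.002,0,-0.0035,0,0.0004,0.02],[0,-0.002,0,-0.0058,0,0.0014,0.02],[0,-0.002,0,-0.0078,0,0.0023,0.02],[0,-0.002,0,-0.0095,0,0.003,0.02],[0,-0.002,0,-0.0095,0,0.003,0.02]]'; python3 - <<'E'
from h import *
show((.0014,0,.0258))
E
```

```text
clock: 23.5
eef_pos: [0.578, -0.1542, 0.0467]
tool_rot: [0.086, 0.977, -0.017, 0.196]
ft_force: [-7.3, 1.8, 1.6]
grip_width: 0.0355
grasp_force: 63.5
claw [-16.71  40.06  21.  ] rotvec [-0.    -0.396  0.   ] F box [-7.5  0.5  1.6] grip 0.0355 t 23.5
```

```bash
python3 jog.py '[[0,0,0,-0.0006,0,-0.0015,0.02],[0,0,0,-0.0016,0,-0.004,0.02],[0,0,0,-0.0016,0,-0.004,0.02]]'; python3 - <<'E'
from h import *
show((.0014,0,.0258))
E
```

```text
clock: 23.88
eef_pos: [0.5777, -0.154, 0.049]
tool_rot: [0.086, 0.977, -0.017, 0.195]
ft_force: [2.5, -1.1, -19.9]
grip_width: 0.035
grasp_force: 64.7
claw [-17.07  40.19  23.29] rotvec [-0.    -0.394  0.   ] F box [  2.7  -0.6 -19.9] grip 0.035 t 23.875
```

Lifting gave a 20 N pull, so the claw is hooked. Now swing down.

```bash
python3 - <<'E'
from h import *
g=(.0014,0,.0258)
for th,z in((.3,.0220),(.2,.0220),(.1,.0220),(0.03,.0220)): plan(*mod_tcp((-.0165,.0401,z),th,g))
E
```

```text
row [-0.0001, 0.0942, 0.0002, -0.0018, -0.0001, 0.0033] n>=0.5
row [-0.0001, 0.1942, 0.0002, -0.0035, -0.0001, 0.0055] n>=1.0
row [-0.0001, 0.2942, 0.0002, -0.0049, -0.0001, 0.0079] n>=1.6
row [-0.0001, 0.3642, 0.0002, -0.0058, -0.0001, 0.0096] n>=1.9
```

```bash
python3 jog.py '[[0,0.03,0,-0.001,0,0.0025,0.02],[0,0.1,0,-0.002,0,0.0033,0.02],[0,0.2,0,-0.0036,0,0.0056,0.02],[0,0.3,0,-0.005,0,0.008,0.02],[0,0.364,0,-0.0058,0,0.0096,0.02],[0,0.364,0,-0.0058,0,0.0096,0.02]]'; python3 - <<'E'
from h import *
show((.0014,0,.0258))
E
```

```text
clock: 24.62
eef_pos: [0.5867, -0.1556, 0.0446]
tool_rot: [0.088, 0.996, -0.001, 0.015]
ft_force: [-10.1, 1.3, -1.2]
grip_width: 0.0352
grasp_force: 67.2
claw [-16.44  40.22  24.25] rotvec [-0.    -0.029  0.   ] F box [-10.2  -0.5  -1.2] grip 0.0352 t 24.625
```

Press to level and down.

```bash
python3 jog.py '[[0,0.04,0,0.001,0,0.003,0.02],[0,0.05,0,0.001,0,0.006,0.02],[0,0.05,0,0.001,0,0.009,0.02],[0,0.05,0,0.001,0,0.012,0.02],[0,0.05,0,0.001,0,0.012,0.02]]'; python3 - <<'E'
from h import *
show((.0014,0,.0258))
E
```

```text
clock: 25.25
eef_pos: [0.5873, -0.1557, 0.042]
tool_rot: [0.088, 0.996, 0.0, -0.006]
ft_force: [-22.8, 6.0, 39.1]
grip_width: 0.0354
grasp_force: 72.1
claw [-16.61  40.22  22.42] rotvec [-0.     0.012  0.   ] F box [-23.5   1.9  39.1] grip 0.0354 t 25.25
```

```bash
python3 jog.py '[[0,-0.05,0,0,0,-0.008,0.02],[0,-0.10,0,0,0,-0.011,0.02],[0,-0.10,0,0,0,-0.011,0.02]]'; python3 - <<'E'
from h import *
show((.0014,0,.0258)); print(bot.get_obs()['ft_torque'])
E
```

```text
clock: 25.62
eef_pos: [0.5861, -0.1555, 0.0427]
tool_rot: [0.088, 0.995, -0.004, 0.041]
ft_force: [-3.5, 0.6, -13.9]
grip_width: 0.0349
grasp_force: 65.2
claw [-15.91  40.19  21.38] rotvec [-0.    -0.082  0.   ] F box [ -3.6   0.  -13.9] grip 0.0349 t 25.625
[ 0.25522899  1.38586783 -0.04510793]
```

The foot holds: an 11 N pull stops at the expected slack. Settle it level again, release, and lift clear.

```bash
python3 jog.py '[[0,0.08,0,0,0,0.003,0.02],[0,0.09,0,0,0,0.005,0.02],[0,0.09,0,0,0,0.003,0.02],[0,0.09,0,0,0,0.002,0.054],[0,0.09,0,0,0,0.002,0.054],[0,0.09,0,0,0,0.002,0.054],[0,0.09,0,0.004,0,-0.06,0.054],[0,0.085,0,0.008,0,-0.12,0.054],[0,0.085,0,0.03,0,-0.18,0.054],[0,0.085,0,0.06,0,-0.22,0.04]]'; python3 - <<'E'
from h import *
p,R,o=cur(); Rt=rot(BA+np.pi/2); plan(box([-.08,0,.3328]),Rt)
E
```

```text
clock: 26.88
eef_pos: [0.5122, -0.1425, 0.2622]
tool_rot: [0.088, 0.996, -0.001, 0.004]
ft_force: [0.1, -0.2, 0.3]
grip_width: 0.0405
grasp_force: 0.0
row [-0.001, 0.0077, 0.0005, 0.0062, -0.0401, -0.0706] n>=1.3
```

```bash
python3 jog.py '[[0,0.008,0,0.006,-0.04,-0.07,0.085],[0,0.008,0,0.006,-0.04,-0.07,0.085],[0,0.008,0,0.006,-0.04,-0.07,0.085],[0,0.008,0,0.006,-0.04,-0.07,0.085]]'; python3 - <<'E'
from h import *
a,c=snap('wrist','w8.png'); s,cs=snap('scene','s4.png'); d,cd=snap('side','d4.png')
hsv=cv2.cvtColor(a,cv2.COLOR_BGR2HSV)
def blobs(m,k=3):
    n,l,st,ce=cv2.connectedComponentsWithStats(m.astype(np.uint8)); return [(st[i].tolist(),ce[i].round(1).tolist()) for i in range(1,n) if st[i][4]>=k]
roi=np.zeros(a.shape[:2],bool); roi[150:300,220:420]=1
print('orange',blobs(roi&(hsv[...,0]>8)&(hsv[...,0]<22)&(hsv[...,1]>170)&(hsv[...,2]>120)))
print('blue',blobs(roi&(hsv[...,0]>100)&(hsv[...,0]<120)&(hsv[...,1]>120)&(hsv[...,2]>120)))
print('dark',[b for b in blobs(roi&(hsv[...,2]<110),60)])
# expected
for nm,y,h in(('cont',-.0456,.0225),('brk',.0402,.018)):
  for off in(0,.0025):
    P=lambda v:box([v[0]+off,y+v[1],.016+v[2]])
    print(nm,off,'near46/far46/near60/far60 rows+cols',proj('wrist',[P((-.045,-h,.046)),P((.045,-h,.046)),P((-.023,-h,.06)),P((.023,-h,.06)),P((.023,h,.06)),P((.048,0,.012))],c).round(1).tolist())
g=cv2.cvtColor(a,cv2.COLOR_BGR2GRAY)
for col in(270,280,355,368,375): print(col,g[160:260,col].tolist())
E
```

```text
clock: 27.38
eef_pos: [0.498, -0.1802, 0.3275]
tool_rot: [0.088, 0.996, 0.0, -0.004]
ft_force: [0.5, 0.0, -0.7]
grip_width: 0.0849
grasp_force: 0.0
orange []
blue [([284, 228, 8, 7, 51], [287.7, 231.1])]
dark [([273, 192, 34, 62, 382], [293.4, 206.8]), ([367, 223, 19, 14, 240], [376.1, 229.6]), ([279, 224, 18, 14, 185], [288.1, 230.3]), ([220, 244, 13, 56, 608], [225.5, 273.9]), ([391, 248, 29, 52, 459], [414.4, 275.1])]
cont 0 near46/far46/near60/far60 rows+cols [[272.3, 196.1], [274.8, 255.3], [271.4, 214.2], [272.7, 245.3], [304.6, 245.3], [292.3, 247.7]]
cont 0.0025 near46/far46/near60/far60 rows+cols [[272.4, 197.9], [274.9, 256.8], [271.4, 215.9], [272.8, 246.9], [304.6, 246.9], [292.3, 249.2]]
brk 0 near46/far46/near60/far60 rows+cols [[336.8, 196.2], [336.0, 255.3], [337.1, 214.2], [336.7, 245.3], [362.2, 245.3], [346.3, 247.8]]
brk 0.0025 near46/far46/near60/far60 rows+cols [[336.8, 197.9], [336.0, 256.9], [337.1, 216.0], [336.6, 246.9], [362.1, 247.0], [346.3, 249.2]]
270 [137, 137, 130, 206, 253, 255, 244, 238, 240, 200, 199, 197, 195, 197, 198, 196, 195, 194, 195, 196, 19
[... 1663 characters left out ...]
55, 255, 255, 255, 255, 255, 255, 232, 70, 70, 70, 69, 69, 69, 59, 38, 27, 26, 27, 29, 41, 58, 202, 255, 255, 255, 255, 255, 255, 255, 244, 205, 153, 198, 198, 183, 184, 239, 255, 247, 210, 198, 217, 249, 255]
375 [137, 138, 128, 203, 252, 255, 246, 241, 245, 210, 199, 199, 195, 197, 196, 195, 195, 194, 192, 195, 197, 197, 197, 197, 198, 198, 198, 197, 198, 197, 188, 163, 145, 146, 148, 153, 217, 255, 255, 255, 255, 255, 255, 255, 255, 255, 255, 255, 255, 255, 255, 235, 145, 172, 227, 255, 255, 255, 255, 255, 255, 255, 232, 70, 69, 69, 68, 68, 67, 60, 40, 34, 33, 74, 94, 40, 52, 201, 250, 230, 231, 239, 252, 254, 255, 254, 255, 255, 255, 255, 255, 255, 255, 255, 245, 205, 198, 216, 249, 255]
```

Both modules measure level in the image: near and far top edges are at rows 196.5 and 255, matching the seated prediction. The breaker has slid along the rail to y≈+78 mm, still inside the stops. Now for closing the lid: straddle its top edge with the open fingers and pull with the rear one.

```bash
python3 - <<'E'
from h import *
p,R,o=cur()
for s in(0,np.pi):
  Rt=boxR()@Rn.from_euler('z',s).as_matrix()@np.array([[0,1,0],[1,0,0],[0,0,-1.]])
  print(np.linalg.det(Rt)); 
  for w in([-.02,.08,.345],[.115,.08,.345],[.118,.08,.25]): plan(box(w),Rt)
E
```

```text
0.9999999999999998
row [-0.0072, -0.0073, 1.5719, -0.0608, 0.0792, -0.0185] n>=8.4
row [-0.0072, -0.0073, 1.5719, -0.1958, 0.079, -0.0198] n>=8.4
row [-0.0072, -0.0073, 1.5719, -0.1997, 0.079, 0.0752] n>=8.4
0.9999999999999998
row [0.0073, -0.0072, -1.5696, -0.0608, 0.0792, -0.0185] n>=8.3
row [0.0073, -0.0072, -1.5696, -0.1958, 0.079, -0.0198] n>=8.3
row [0.0073, -0.0072, -1.5696, -0.1997, 0.079, 0.0752] n>=8.3
```

```bash
python3 jog.py '[[0,0,0.18,-0.03,0.04,-0.0185,0.085],[0,0,0.36,-0.06,0.079,-0.0185,0.085],[0,0,0.54,-0.06,0.079,-0.0185,0.085],[0,0,0.72,-0.06,0.079,-0.0185,0.085],[0,0,0.9,-0.06,0.079,-0.0185,0.085],[0,0,1.08,-0.06,0.079,-0.0185,0.085],[0,0,1.26,-0.06,0.079,-0.0185,0.085],[0,0,1.44,-0.06,0.079,-0.0185,0.085],[-0.007,-0.007,1.572,-0.11,0.079,-0.02,0.085],[-0.007,-0.007,1.572,-0.16,0.079,-0.02,0.085]]'; python3 - <<'E'
from h import *
Rt=boxR()@np.array([[0,1,0],[1,0,0],[0,0,-1.]])
p,R,o=cur(); print((boxR().T@(p-[BX,BY,0])).round(4),o['joint_pos'].round(2))
for w in([.116,.08,.345],[.118,.08,.25]): plan(box(w),Rt)
E
```

```text
clock: 28.78
eef_pos: [0.67, -0.1302, 0.3475]
tool_rot: [0.767, 0.642, 0.001, 0.001]
ft_force: [2.0, -1.1, 2.0]
grip_width: 0.0851
grasp_force: 0.0
[0.08   0.0799 0.3475] [-0.19  0.69  1.    1.89 -0.    1.56]
row [0.0024, 0.0004, -0.0009, 0.0002, 0.036, 0.0026] n>=0.6
row [0.0024, 0.0004, -0.0009, 0.0002, 0.0378, 0.0976] n>=1.7
```

```bash
python3 jog.py '[[0,0,0,0,0.036,0.002,0.085],[0,0,0,0,0.036,0.002,0.085],[0,0,0,0,0.036,0.002,0.085]]'; python3 - <<'E'
from h import *
Rt=boxR()@np.array([[0,1,0],[1,0,0],[0,0,-1.]])
p,R,o=cur(); print((boxR().T@(p-[BX,BY,0])).round(4),R[:,2].round(3),o['joint_pos'].round(2))
plan(box([.120,.08,.25]),Rt)
# lid edge location from scene: outer front corners predicted for q
s,c=snap('scene','s5.png')
for q in(1.7,1.75,1.8,1.85): print(q,proj('scene',[lid(.197,.127,.0,q),lid(.197,-.127,.0,q)],c).round(1).tolist())
# lid blueish mask top/left extents
hsv=cv2.cvtColor(cv2.imread('pics/s2.png'),cv2.COLOR_BGR2HSV); b=cv2.imread('pics/s2.png').astype(int)
m=(b[...,0]-b[...,2]>15)&(b[...,0]-b[...,2]<60); m[:, :300]=0; m[:,375:]=0; m[150:]=0
ys,xs=np.nonzero(m); print('top pt',xs[ys.argmin()],ys.min(),'left pt',xs.min(),ys[xs.argmin()])
E
```

```text
clock: 29.15
eef_pos: [0.7035, -0.1363, 0.3428]
tool_rot: [0.767, 0.642, 0.001, 0.002]
ft_force: [-0.1, -0.4, 1.2]
grip_width: 0.0849
grasp_force: 0.0
[0.114  0.0797 0.3428] [ 0.004 -0.001 -1.   ] [-0.19  0.83  1.27  2.01 -0.    1.56]
row [0.0038, 0.0005, -0.0003, 0.0003, 0.0057, 0.0928] n>=1.5
1.7 [[314.0, 89.7], [356.1, 36.4]]
1.75 [[310.7, 88.9], [353.0, 35.9]]
1.8 [[307.4, 88.2], [350.0, 35.5]]
1.85 [[304.2, 87.8], [346.9, 35.3]]
top pt 346 35 left pt 304 85
```

```bash
python3 - <<'E'
from h import *
Rt=boxR()@Rn.from_euler('y',-.15).as_matrix()@np.array([[0,1,0],[1,0,0],[0,0,-1.]]); print(Rt[:,2])
plan(box([.13,.08,.335]),Rt);plan(box([.13,.08,.243]),Rt)
E
```

```text
[ 0.14712699 -0.02618025 -0.98877108]
row [-0.1423, 0.0006, -0.0004, 0.0004, 0.0163, 0.0106] n>=0.8
row [-0.1423, 0.0006, -0.0004, 0.0005, 0.0155, 0.1026] n>=1.7
```

```bash
python3 jog.py '[[-0.142,0,0,0,0.016,0.01,0.085],[-0.142,0,0,0,0.016,0.01,0.085],[-0.142,0,0,0,0.016,0.04,0.085],[-0.142,0,0,0,0.016,0.07,0.085],[-0.142,0,0,0,0.016,0.1,0.085],[-0.142,0,0,0,0.016,0.1,0.085],[-0.142,0,0,0,0.016,0.1,0.085]]'; python3 - <<'E'
from h import *
p,R,o=cur(); print((boxR().T@(p-[BX,BY,0])).round(4),R[:,2].round(3),o['joint_pos'].round(2),o['ft_force'])
E
```

```text
clock: 30.08
eef_pos: [0.7205, -0.1398, 0.2488]
tool_rot: [0.765, 0.64, 0.049, 0.059]
ft_force: [0.2, 0.2, 0.5]
grip_width: 0.0855
grasp_force: 0.0
[0.1313 0.0792 0.2488] [ 0.151 -0.028 -0.988] [-0.19  0.6   0.59  1.4   0.    1.56] [0.15297158 0.20225346 0.4598358 ]
```

```bash
python3 - <<'E'
from h import *
F=boxR()@np.array([[0,1,0],[1,0,0],[0,0,-1.]]); T=lambda t: boxR()@Rn.from_euler('y',-t).as_matrix()@np.array([[0,1,0],[1,0,0],[0,0,-1.]])
for x,z,t in((.10,.25,.15),(.067,.252,.12),(.008,.247,.06),(-.046,.224,0),(-.078,.2,0)): plan(box([x,.08,z]),T(t))
E
```

```text
row [0.0039, 0.0008, -0.0007, 0.0008, -0.0308, -0.006] n>=0.5
row [0.0339, 0.0007, -0.0007, 0.0007, -0.0631, -0.013] n>=1.0
row [0.0939, 0.0007, -0.0008, 0.0007, -0.1221, -0.0171] n>=2.0
row [0.1539, 0.0007, -0.0008, 0.0007, -0.179, -0.0027] n>=2.9
row [0.1539, 0.0007, -0.0008, 0.0007, -0.2143, 0.0162] n>=3.4
```

```bash
python3 jog.py '[[0.004,0,0,0,-0.03,-0.006,0.085],[0.03,0,0,0,-0.063,-0.013,0.085],[0.06,0,0,0,-0.092,-0.015,0.085],[0.094,0,0,0,-0.122,-0.017,0.085],[0.094,0,0,0,-0.122,-0.017,0.085]]'; python3 - <<'E'
from h import *
p,R,o=cur(); print((boxR().T@(p-[BX,BY,0])).round(4),R[:,2].round(3),boxR().T@o['ft_force'])
s,c=snap('scene','s6.png')
for q in(1.0,1.2,1.3,1.4,1.6,1.85): print(q,proj('scene',[lid(.197,.127,.006,q),lid(.197,.127,0,q)],c).round(1).tolist())
b=s.astype(int); m=(b[...,0]-b[...,2]>15)&(b[...,0]-b[...,2]<60); m[:,:295]=0; m[:,420:]=0; m[175:]=0
ys,xs=np.nonzero(m); print('top',xs[ys.argmin()],ys.min(),'left',xs.min(),ys[xs.argmin()])
for r in range(60,130,6): print(r,np.nonzero(m[r])[0][:1],end=' ')
E
```

```text
clock: 30.7
eef_pos: [0.5988, -0.1181, 0.2468]
tool_rot: [0.767, 0.642, 0.019, 0.023]
ft_force: [0.4, 0.0, 0.6]
grip_width: 0.0853
grasp_force: 0.0
[0.0077 0.0792 0.2468] [ 0.058 -0.011 -0.998] [0.40614008 0.07862625 0.60047301]
1.0 [[357.6, 114.7], [359.3, 116.4]]
1.2 [[345.6, 104.9], [347.5, 106.3]]
1.3 [[339.1, 100.7], [341.1, 101.9]]
1.4 [[332.3, 96.9], [334.4, 98.0]]
1.6 [[318.7, 91.1], [320.7, 91.9]]
1.85 [[302.3, 87.5], [304.2, 87.8]]
top 357 80 left 295 138
60 [] 66 [] 72 [] 78 [] 84 [354] 90 [350] 96 [346] 102 [342] 108 [339] 114 [336] 120 [332] 126 [329]
```

```bash
cat > lidq.py <<'E'
from h import *
def lidq(fn=None):
    s,c=snap('scene',fn) if fn else snap('scene')
    b=s.astype(int); m=((b[...,0]-b[...,2]>12)&(b[...,0]-b[...,2]<70)&(b[...,1]>60)); 
    best=[]
    for q in np.arange(0,1.87,.05):
        M=np.zeros(m.shape,np.uint8); f=lambda L:cv2.fillPoly(M,[proj('scene',[lid(*l,.006,q) for l in L],c).round().astype(int)],L is O and 1 or 0)
        O=[(0,-.127),(.197,-.127),(.197,.127),(0,.127)]; f(O); I=[(.03,-.09),(.15,-.09),(.15,.09),(.03,.09)]; f(I)
        k=M>0; best.append((round(m[k].mean(),3),round(q,2)))
    print('lid q score',sorted(best)[::-1][:5]); return s,m
E
python3 - <<'E'
from lidq import *
s,m=lidq()
b=s
for r in range(30,180,10): print(r,''.join('#' if v else '.' for v in m[r,290:430:2]))
E
```

```text
lid q score [(np.float64(0.503), np.float64(1.25)), (np.float64(0.455), np.float64(1.2)), (np.float64(0.421), np.float64(1.15)), (np.float64(0.296), np.float64(1.1)), (np.float64(0.246), np.float64(1.05))]
30 ......................................................................
40 ......................................................................
50 ......................................................................
60 ......................................................................
70 ......................................................................
80 ......................................................................
90 ..............................######..................................
100 ...........................#####......................................
110 ........................###...........................................
120 .....................###..............................................
130 ...................##.................................................
140 ................###...................................................
150 ......................................................................
160 ......................................................................
170 ......................................................................
```

The lid followed to about 1.25 rad. Continuing.

```bash
python3 jog.py '[[0.03,0,0,0,-0.03,0.012,0.085],[0.06,0,0,0,-0.056,0.026,0.085],[0.06,0,0,0,-0.075,0.04,0.085],[0.06,0,0,0,-0.09,0.06,0.085],[0.06,0,0,0,-0.09,0.06,0.085]]'; python3 - <<'E'
from lidq import *
p,R,o=cur(); print((boxR().T@(p-[BX,BY,0])).round(4),R[:,2].round(3),boxR().T@o['ft_force'])
lidq()
E
```

```text
clock: 31.42
eef_pos: [0.5121, -0.1026, 0.1776]
tool_rot: [0.767, 0.642, -0.003, -0.003]
ft_force: [-0.4, -0.3, 0.3]
grip_width: 0.0853
grasp_force: 0.0
[-0.0804  0.0793  0.1776] [-0.009  0.001 -1.   ] [-0.37820033 -0.38276949  0.2728167 ]
lid q score [(np.float64(0.658), np.float64(0.55)), (np.float64(0.637), np.float64(0.6)), (np.float64(0.597), np.float64(0.65)), (np.float64(0.596), np.float64(0.5)), (np.float64(0.538), np.float64(0.7))]
```

```bash
python3 jog.py '[[0,0,0,0,-0.01,-0.06,0.085],[0,0,0,0,-0.01,-0.09,0],[0,0,0,0,-0.01,-0.09,0],[0,0,0,0,-0.01,-0.09,0],[0,0,0,0,-0.01,-0.09,0]]'; python3 - <<'E'
from lidq import *
lidq()
F=boxR()@np.array([[0,1,0],[1,0,0],[0,0,-1.]])
print(bot.get_obs()['grip_width'])
for x,z in((-.05,.225),(-.05,.195),(-.068,.163),(-.080,.13),(-.084,.106)): plan(box([x,.045,z]),F)
E
```

```text
clock: 32.1
eef_pos: [0.5029, -0.1009, 0.2672]
tool_rot: [0.767, 0.642, -0.003, -0.004]
ft_force: [0.0, 0.2, 0.2]
grip_width: 0.0121
grasp_force: 0.0
lid q score [(np.float64(0.75), np.float64(0.55)), (np.float64(0.726), np.float64(0.6)), (np.float64(0.707), np.float64(0.5)), (np.float64(0.679), np.float64(0.65)), (np.float64(0.63), np.float64(0.45))]
0.004206195117764493
row [-0.0099, 0.0004, -0.0009, -0.0343, 0.0402, 0.0417] n>=1.1
row [-0.0099, 0.0004, -0.0009, -0.0343, 0.0405, 0.0717] n>=1.4
row [-0.0099, 0.0004, -0.0009, -0.0343, 0.0228, 0.1039] n>=1.8
row [-0.0099, 0.0004, -0.0009, -0.0343, 0.0111, 0.137] n>=2.3
row [-0.0099, 0.0004, -0.0009, -0.0343, 0.0074, 0.1611] n>=2.6
```

```bash
python3 jog.py '[[-0.01,0,0,-0.034,0.04,0.041,0],[-0.01,0,0,-0.034,0.04,0.041,0],[-0.01,0,0,-0.034,0.04,0.072,0],[-0.01,0,0,-0.034,0.03,0.09,0],[-0.01,0,0,-0.034,0.023,0.104,0],[-0.01,0,0,-0.034,0.016,0.12,0],[-0.01,0,0,-0.034,0.011,0.137,0],[-0.01,0,0,-0.034,0.009,0.15,0],[-0.01,0,0,-0.034,0.007,0.161,0],[-0.01,0,0,-0.034,0.007,0.161,0]]'; python3 - <<'E'
from lidq import *
lidq()
p,R,o=cur(); print((boxR().T@(p-[BX,BY,0])).round(4),boxR().T@o['ft_force'])
E
```

```text
clock: 33.4
eef_pos: [0.5022, -0.1353, 0.1065]
tool_rot: [0.767, 0.642, 0.0, 0.0]
ft_force: [-0.6, -0.8, -0.4]
grip_width: -0.0003
grasp_force: 0.0
lid q score [(np.float64(0.66), np.float64(0.05)), (np.float64(0.65), np.float64(0.0)), (np.float64(0.639), np.float64(0.1)), (np.float64(0.605), np.float64(0.15)), (np.float64(0.544), np.float64(0.2))]
[-0.084   0.0454  0.107 ] [ 0.21118104 -0.41581008  0.02577538]
```

```bash
for i in 1; do python3 jog.py '[[0,0,0,0,0,0.006,0],[0,0,0,0,0,0.010,0],[0,0,0,0,0,0.014,0],[0,0,0,0,0,0.017,0],[0,0,0,0,0,0.017,0]]'; done; python3 - <<'E'
from h import *
p,R,o=cur(); print((boxR().T@(p-[BX,BY,0])).round(4),boxR().T@o['ft_force'])
E
```

```text
clock: 34.08
eef_pos: [0.5033, -0.1357, 0.0936]
tool_rot: [0.767, 0.642, 0.001, 0.002]
ft_force: [-8.1, 1.5, 21.7]
grip_width: -0.0002
grasp_force: 10.8
[-0.0832  0.0452  0.0936] [-8.24286226  0.02379557 21.71579594]
```

```bash
python3 jog.py '[[0,0,0,0,0,-0.03,0],[0,0,0,0,0,-0.03,0],[0,0,0,0,0,-0.03,0],[0,0,0,0,0,-0.009,0],[0,0,0,0,0,-0.009,0],[0,0,0,0,0,-0.009,0]]'; python3 - <<'E'
from h import *
p,R,o=cur(); print((boxR().T@(p-[BX,BY,0])).round(4),boxR().T@o['ft_force'])
E
python3 jog.py '[[0,0,0,0,0,-0.06,0],[0,0,0,0.02,-0.06,-0.12,0],[0,0,0,0.02,-0.10,-0.17,0],[0,0,0,0.02,-0.10,-0.17,0],[0,0,0,0.02,-0.10,-0.17,0]]'; python3 - <<'E'
from h import *
s,c=snap('scene','s7.png'); d,cd=snap('side','d7.png')
# front edge corners of the lid: compare predictions q=0 / .05 to local edge in side view
for n in('scene','side'):
  for q in(0,.05): print(n,q,proj(n,[lid(.197,.06,.006,q),lid(.197,.06,.0,q),lid(.197,-.06,.006,q)],{'scene':c,'side':cd}[n]).round(1).tolist())
# dark pull block centroid on scene & side
for n,im,cc in(('scene',s,c),('side',d,cd)):
  u,v=proj(n,lid(.178,0,.022,0),cc)[0].round().astype(int); r=im[v-12:v+13,u-12:u+13].max(2)<60; ys,xs=np.nonzero(r)
  print(n,'pull seen',xs.mean()+u-12,ys.mean()+v-12,'pred q0/.05',[proj(n,lid(.178,0,.019,q),cc)[0].round(1).tolist() for q in(0,.05)])
# tape & screwdriver moved?
a0=cv2.imread('pics/s0.png').astype(int); df=np.abs(a0-s.astype(int)).max(2)
print('screwdriver/tape diff',(df[180:265,255:280]>40).mean(),(df[285:372,235:295]>40).mean())
E
```

```text
clock: 34.83
eef_pos: [0.5027, -0.1355, 0.0989]
tool_rot: [0.767, 0.642, 0.0, 0.001]
ft_force: [-0.6, -0.1, 0.5]
grip_width: 0.0
grasp_force: 0.0
[-0.0838  0.0453  0.0989] [-0.55367418 -0.23395346  0.4968003 ]
clock: 35.45
eef_pos: [0.4083, -0.0982, 0.2716]
tool_rot: [0.767, 0.642, 0.002, 0.004]
ft_force: [0.8, 0.3, 0.1]
grip_width: 0.0001
grasp_force: 0.0
scene 0 [[390.6, 151.9], [390.2, 153.2], [405.4, 125.4]]
scene 0.05 [[391.1, 149.7], [390.8, 151.0], [406.0, 123.1]]
side 0 [[369.8, 167.2], [369.7, 169.1], [377.3, 150.3]]
side 0.05 [[369.8, 164.1], [369.8, 166.0], [377.3, 147.4]]
scene pull seen 393.0285714285714 132.5857142857143 pred q0/.05 [[393.2, 133.1], [393.4, 130.9]]
side pull seen nan nan pred q0/.05 [[367.6, 153.7], [367.4, 151.0]]
screwdriver/tape diff 0.0 0.0<stdin>:9: RuntimeWarning: Mean of empty slice.
  ret = ret.dtype.type(ret / rcount)
```

```bash
python3 -c "
from workcell import bot
print(bot.job_done())"
```

```text
the job is handed in; nothing more can be done
None
```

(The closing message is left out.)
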